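Lock the wire spool away in the bench chest

ROBOT

A 6-joint arm with a two-finger parallel gripper is mounted at the origin on the work surface. World frame = base frame: x ahead of the robot, y to its left, z up, the work surface at z = 0. Lengths are in m, angles in rad, forces in N, time in s.
With the tool pointing down it reaches from about 0.275 to 0.75 m from the base axis. Payload 10.2 kg.
Tool frame: the origin (TCP) lies between the finger pads; the fingertips stand 14 mm ahead of it and the grasp point (between the pads) lies 5 mm behind it (r.finger_overhang is the distance from the TCP to the fingertips, in m); z points along the fingers, y is the direction in which the jaws open and shut (so a half turn about z gives the same grasp; the last joint's range is limited). The gripper opens to 85 mm and grips with 20 to 120 N. Pads are 22 mm wide; open, the fingers measure 114 mm over their backs; the gripper's body (76 mm by 85 mm) begins 54 mm behind the grasp point. The pads swing forward as they close: fully open they stand 13 mm farther back than shut.
Start: joints at [-1.464, 0.313, 1.498, -0, 1.331, -0.223], TCP at [0.17, -0.497, 0.245] pointing down, gripper open.
Joint ranges: [-2.94, 2.94], [-0.97, 2.17], [0.19, 2.56], [-1.23, 4.37], [0.02, 3.11], [-2.88, 2.88]. Speed limits (rad/s): [2.39, 2.39, 3.01, 3.14, 3.14, 3.14].

INTERFACE

Orientations are given as a unit quaternion [x, y, z, w].
In Python, from cell import r gives the robot as it stands.
- The arm moves only by the tool jog_arm, never from a script. Its argument "deltas" is a list of rows, each an object with "slide": the shift along the world's x, y, z in mm, a list of three; "turn": the turn about the world's z in degrees. In form: [{"slide": [dx, dy, dz], "turn": turn}, ...]. A call has 1 to 8 rows; each row shifts and turns the pose as measured when the row begins; what a row does not reach is not made up. A row lasts 1/8 s, in which the tool goes at most 62.5 mm and 10.7 degrees, less where a joint would pass 70% of its speed; a pose out of reach is approached as far as the arm can. A call with a gripper value outside its range is refused whole. "claw" is the opening in per cent of the stroke, from 0 (shut) to 100 (fully open), set as the call begins (left out, the last holds). The fingers move at their own pace and stop on an object; "squeeze" is the grip in N (left out, the last holds). Time passes only in rows, so rows that do not move let the fingers close. It gives the time, the measured TCP pose, the force and the opening at its end, in the units of the state.
- r.read_state(): the state, without advancing time (a new reading comes with each control period).
- r.get_image(name): name is "side" or "top"; returns (picture, depth): 384x512x3 uint8, red, green, blue; 384x512 float32, m along the optical axis (not along the pixel's ray), 0 where there is no reading.
- r.camera_info(name): a dict with "fovy" (degrees; the focal length in pixels is half the picture's height over the tangent of half this angle, whatever the lens; pixels are square), "cx", "cy" (the principal point, pixels), "T" (4x4, takes a point from camera to world coordinates). Camera axes: x right, y down, z forward; pixel columns grow to the right and rows downward; lengths in m; the calibration is good to about 2 mm. A picture is of the moment at which its call begins. camera_info takes no time and is no camera call.
- r.job_done(): hands the job in, once; it reports no verdict.
The state is a dict: "time_s": time; "joint_pos": joint angles; "joint_velocities": joint speeds; "effort": joint torques, N m; "ee_pos": TCP position; "ee_rot": TCP orientation; "wrist_force": force on the tool from outside, world axes, zero at the start; "moment": the same for the moment, N m; "finger_gap": finger opening in m.
Only numpy, scipy, OpenCV 4.12 (cv2) and the standard library are available. Lean on these libraries where they do the work, as an engineer would, in place of code of your own. Each camera call takes 0.05 s, during which the arm holds its last target.

TASK

Put the wire spool away in the steel chest: flip the hasp up off its staple and swing it clear, raise the lid all the way, and stand the spool upright on the floor of the rear compartment, the one next to the lid's hinge. Then shut the lid fully and swing the hasp back down over its staple. Leave the tape roll, the jar and the screwdriver where they are.

Things in the scene. Friction and masses are not known exactly. Their poses are not given: they have to be found in the camera images.
- chest: Grey steel chest fixed to the bench, 180 (x) x 250 (y) x 90 mm high, walls and floor 4 mm. Origin: its underside's centre. x points from the front (hasp, knobs) to the rear (lid hinge), y along the front, z up; the front looks to the robot's right. A divider 25 mm high at x = +12 parts the front compartment (low stock) from the rear one. The staple sticks 23 mm out of its front, 63 to 79 mm up.
- rear_bay (a point): Centre of the floor of the chest's rear compartment, 4 mm above the bench, axes as the chest's. The compartment is 72 mm wide in x, 242 mm in y and 86 mm deep below the rim. It lies 40 mm ahead of the hinge line, so the raised lid overhangs it.
- lid (a joint): Angle of the chest's lid: 0 shut, 1.05 rad fully raised (a stop; it then still leans 30 degrees forward over the chest). Its stiff hinge holds it wherever it is left: about 7 N at its knob raises it, 1 to 2 N lowers it. With the hasp over the staple it is caught after about 0.03 rad.
- lid_hinge (a point): Centre of the lid's hinge line, on top of the rear wall, 90 mm above the bench; the line runs along the chest's y. The point's axes turn with the lid; with the lid shut they are the chest's.
- lid_knob (a point): Centre of the lid's black ball knob, 20 mm across, on an 8 mm stem straight out of the lid's front edge; the centre is 30 mm out from that edge, 214 mm from the hinge line, 75 mm to the -y side of the hasp, 93 mm above the bench when shut. The lid is a 6 mm sheet 184 x 254 mm. Axes as the lid's.
- hasp (a joint): Angle of the hasp against the lid: 0 hanging down over the staple, grows as it swings outward and up, 1.57 straight out from the lid, stop at 2.2 rad. Friction holds it where it is left; about 1 N at its knob moves it.
- hasp_hinge (a point): Middle of the hasp's pin on the lid's front edge, parallel to the chest's y, 190 mm from the lid's hinge line, 93.5 mm above the bench when shut. The hasp is a steel strap 34 mm wide, 3 mm thick, 58 mm long, with a slot 14 mm wide from 12 to 36 mm below the pin. Axes turn with the hasp; at 0 they are the lid's.
- hasp_knob (a point): Centre of the hasp's black ball knob, 20 mm across, on an 8 mm stem; 28 mm out from the strap (along the hasp's -x) and 47 mm from the pin (along its -z), below the slot; 46 mm above the bench when closed.
- spool: Full wire spool standing on end: a cylinder 46 mm across and 50 mm high with grey flanges, 0.17 to 0.35 kg, loose on the bench. Origin: centre of its underside, z up its axis.
- tape_roll: Bystander: black tape roll lying flat, 60 mm across, 19 mm high, hole 32 mm. Origin: centre of its underside.
- flux_jar: Bystander: small amber glass jar with a steel cap, 50 mm across, 42 mm high. Origin: centre of its underside.
- screwdriver: Bystander: screwdriver lying flat, 160 mm long, black handle. Origin: under it, near its middle, x along it towards the tip.

How it is judged:
On the way, in this order (a step that is already met when the one before it is completed fails the run):
1. the hasp is off the staple and swung up clear while the lid is still shut (value of joint hasp above 1.2 rad and value of joint lid below 0.06 rad), for 0.1 s.
2. the lid is fully raised (value of joint lid above 0.92 rad), for 0.2 s.
3. the spool stands in the rear compartment, released, with the lid still up (x of spool in the frame of rear_bay between -0.018 and 0.018 m and y of spool in the frame of rear_bay between -0.105 and 0.105 m and z of spool in the frame of rear_bay between -0.006 and 0.008 m and angle between spool's own z axis and vertical below 0.15 rad and value of joint lid above 0.8 rad and contact force between spool and the fingers below 0.3 N), for 0.2 s.
4. the lid is shut, the hasp still up (value of joint lid below 0.04 rad and value of joint hasp above 0.3 rad), for 0.1 s.
At the end, for the whole second after the job is handed in: The lid is shut (under 0.04 rad), the hasp hangs over its staple (under 0.15 rad), and the spool stands upright (within 0.15 rad) and at rest on the floor of the rear compartment (its centre within 18 mm of the compartment's centre line and within 105 mm of its middle along the hinge) (value of joint hasp below 0.15 rad and value of joint lid below 0.04 rad and x of spool in the frame of rear_bay between -0.018 and 0.018 m and y of spool in the frame of rear_bay between -0.105 and 0.105 m and z of spool in the frame of rear_bay between -0.006 and 0.008 m and angle between spool's own z axis and vertical below 0.15 rad and linear speed of spool below 0.02 m/s); the robot touches nothing.
It fails at once if the tape roll is pushed more than 30 mm from its place (distance of tape_roll from where it was at the start of the episode above 0.03 m).
It fails at once if the jar is pushed more than 30 mm from its place (distance of flux_jar from where it was at the start of the episode above 0.03 m).
It fails at once if the screwdriver is pushed more than 30 mm from its place (distance of screwdriver from where it was at the start of the episode above 0.03 m).
It also fails if it takes over 72 s, if anything falls off the work surface, if the arm or the gripper's body presses on something with over 40 N, if the wrist force passes 120 N, or if a joint passes its speed limit or range.

## Working session

There is one attempt and no reset: what is moved stays moved. The work goes in short steps, Python scripts to look and compute and a tool call to move; the robot and the scene stay as the last step left them, time stands still between calls to the robot, and variables do not carry over. Pictures are saved under pics/ and viewed, and the job is handed in when it is done.

Besides the shell and the picture viewer there is one more tool, called in YAML: its name, and indented under it one key for each argument. jog_arm: Moves the arm, as the interface text tells. Its arguments: {"type":"object","properties":{"deltas":{"type":"array"},"claw":{"type":"number"},"squeeze":{"type":"number"}},"required":["deltas"]}

```bash
ls; mkdir -p pics
cat > h.py <<'E'
import numpy as np, cv2
from cell import r
def shot(n,tag):
    im,d=r.get_image(n); cv2.imwrite(f'pics/{tag}.png',im[:,:,::-1]); np.save(f'pics/{tag}.npy',d); return im,d
def pts(n,d):
    c=r.camera_info(n); h,w=d.shape; f=h/2/np.tan(np.radians(c['fovy'])/2)
    v,u=np.mgrid[:h,:w]; P=np.stack([(u-c['cx'])*d/f,(v-c['cy'])*d/f,d],-1)
    T=np.array(c['T']); return P@T[:3,:3].T+T[:3,3]
E
python3 - <<'E'
from h import *
for n in('top','side'):
    print(r.camera_info(n)); im,d=shot(n,n+'0'); 
    np.save(f'pics/{n}0P.npy',pts(n,d))
print(r.read_state())
E
```

```text
pics
{'fovy': 47.09463326605877, 'cx': 255.34152553842665, 'cy': 198.69470419724843, 'T': array([[ 0.01792255, -0.98718753,  0.15855461,  0.37064837],
       [-0.99963447, -0.01448178,  0.02282975, -0.00990498],
       [-0.02024109, -0.15890582, -0.98708624,  1.22834929],
       [ 0.        ,  0.        ,  0.        ,  1.        ]])}
{'fovy': 47.89545761790145, 'cx': 256.6630321280944, 'cy': 194.10751476783219, 'T': array([[-0.97277815, -0.11633702,  0.20042049,  0.36235043],
       [-0.23100931,  0.55536571, -0.79887648,  0.73442697],
       [-0.01836776, -0.82342858, -0.56712256,  0.62817486],
       [ 0.        ,  0.        ,  0.        ,  1.        ]])}
{'time_s': 0.1, 'joint_pos': array([-1.46437554e+00,  3.13451711e-01,  1.49832834e+00, -8.16550639e-06,
        1.33099955e+00, -2.23392417e-01]), 'joint_velocities': array([-0.00042648, -0.00162347, -0.00198852,  0.00280789,  0.00070919,
       -0.00050742]), 'effort': array([ 2.93713303e-03, -4.12897360e+01, -2.60141104e+01, -1.34150205e-04,
        3.04465670e-03, -6.08075339e-06]), 'ee_pos': array([ 0.16999844, -0.49650347,  0.24477512]), 'ee_rot': array([ 9.86433359e-01,  1.64161129e-01,  3.07312713e-05, -5.92687958e-04]), 'wrist_force': array([ 0.2770128 ,  0.54770377, -0.71141661]), 'moment': array([-0.01384578, -0.03005981, -0.03556961]), 'finger_gap': 0.08527933449573401}
```

View pics/top0.png

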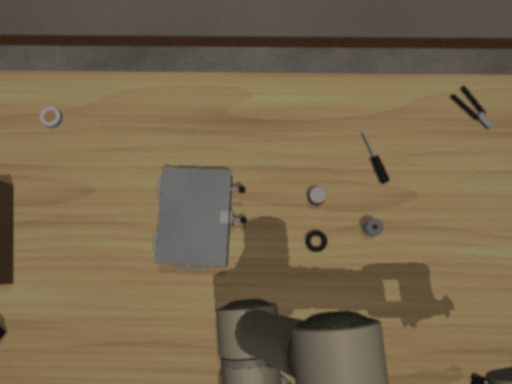

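View pics/side0.png

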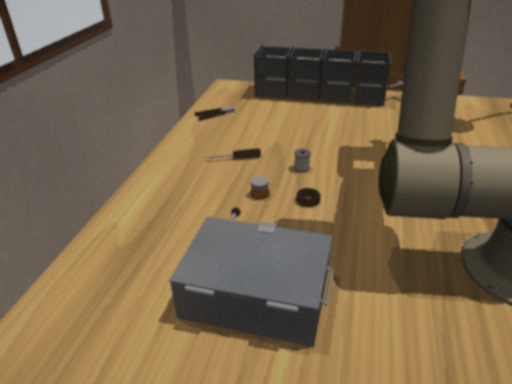

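Top: chest spans cols 156–232, rows 166–267, with the lid knob at about (242,188) and the hasp knob at about (243,219). The spool is at (373,227), tape (316,240), jar (316,195), screwdriver around (375,160). The side view shows the same layout from behind the chest.

```bash
python3 - <<'E'
from h import *
P=np.load('pics/top0P.npy'); im=cv2.imread('pics/top0.png')
Z=P[...,2]
# lid
roi=np.zeros(Z.shape,bool); roi[150:285,140:260]=1
m=roi&(abs(Z-.096)<.012)
X=P[m][:,:2].astype(np.float32)
k=cv2.morphologyEx(m.astype(np.uint8),cv2.MORPH_OPEN,np.ones((15,15)))>0
X=P[k][:,:2].astype(np.float32)
print('lid z',np.median(P[k][:,2]),cv2.minAreaRect(X), X.min(0),X.max(0))
print(cv2.boxPoints(cv2.minAreaRect(X)))
for nm,(u,v,s,zl,zh) in dict(lidknob=(241,188,7,.06,.13),haspknob=(242,219,7,.03,.13),spool=(373,227,14,.035,.08),tape=(316,240,14,.010,.03),jar=(316,195,14,.03,.06),scr=(375,160,32,.006,.05)).items():
    roi=np.zeros(Z.shape,bool); roi[v-s:v+s+1,u-s:u+s+1]=1
    m=roi&(Z>zl)&(Z<zh); Q=P[m]
    c=cv2.minEnclosingCircle(Q[:,:2].astype(np.float32))
    print(nm,m.sum(),np.median(Q,0).round(4),Q[:,2].max().round(4),c)
    if 'knob' in nm:
        for vv in range(v-7,v+8): print(' '.join('%4d'%(1000*Z[vv,uu]) for uu in range(u-12,u+8)))
E
python3 - <<'E'
import cv2
a=cv2.imread('pics/top0.png')[160:275,150:265]
cv2.imwrite('pics/crop0.png',cv2.resize(a,None,fx=5,fy=5,interpolation=cv2.INTER_NEAREST))
E
```

```text
lid z 0.09603552348119004 ((0.5072150826454163, 0.17849355936050415), (0.25159743428230286, 0.1894577443599701), 0.9757325053215027) [0.38080817 0.08412661] [0.63309956 0.2745874 ]
[[0.37982148 0.27106646]
 [0.38304776 0.08163621]
 [0.6346087  0.08592066]
 [0.6313824  0.2753509 ]]
lidknob 56 [0.5772 0.0542 0.0985] 0.1061 ((0.5776740312576294, 0.05820454657077789), 0.014734710566699505)
  94   97   36    5    0   -3   -1   -2   -3   -3   -3    1   -2    1   -4   -5   -2    3    0   -5
  95   97   32    1    0   -1    0    0   -1   -3    2   -5    2    0    1    0   -4    0    0   -4
  99   93   29   -2   -4   -1    0    2    0   -4    5    0   -4   -3    0    3    0   -2   -3    0
  94   96   28    2    0    0    0   -5    2    0    3    1   -3    1   -2   -3    5   -1    0   -4
  96   94   25    3   -1    2    5   -3    4    3   -5    0    0    2   -6    0   -1   -1    0   -4
  94   94   24   -1   -1    0   -1   -1    0    0   -4  101   99  102   98   -1    0   -4    3    3
  97   97   97   92    2   -3    5    0    2   -4   99  106  101  104  102  100    3   -4   -2    0
  98   94  
[... 2131 characters left out ...]
   -1   -5   -4    2    1    1   -2   -1   -1   -1   -1    0    3
  -2   -1   50   46    3    1    1   -2    0   -2    3    2   -1   -6    0   -1    5    1   -4    4
   0   -3   -2   -2   -3    0   -1   -3    0   -1    0   -1    3   -2    1    0    1    0    0   -3
spool 236 [ 0.4905 -0.3023  0.0493] 0.0572 ((0.49007806181907654, -0.30198928713798523), 0.02359103411436081)
tape 277 [ 0.4526 -0.152   0.0183] 0.0265 ((0.45219212770462036, -0.15098442137241364), 0.029864517971873283)
jar 213 [ 0.5744 -0.1508  0.0412] 0.0473 ((0.5757656693458557, -0.15145687758922577), 0.022387390956282616)
scr 337 [ 0.6619 -0.324   0.0208] 0.0319 ((0.6687366366386414, -0.31069961190223694), 0.10149966180324554)
```

View pics/crop0.png

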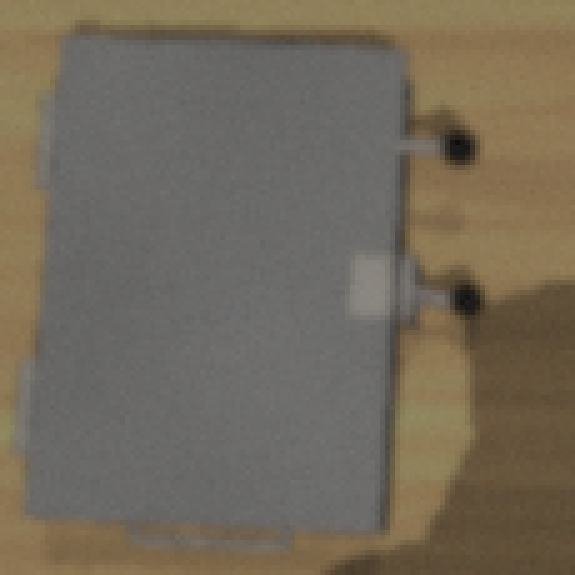

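Run:
```python
from h import *
P=np.load('pics/top0P.npy'); Z=P[...,2]
m=abs(Z-.096)<.012
# use ray intersection with z=.096 plane to lower noise
d=np.load('pics/top0.npy'); c=r.camera_info('top'); T=np.array(c['T']); o=T[:3,3]
ray=(P-o); ray/=np.abs(ray[...,2:3])
t=(.096-o[2])/ray[...,2:3]; G=o+ray*t
L=[];R=[]
for v in range(170,262):
    us=[u for u in range(150,240) if m[v,u] and m[v,u-2:u+3].sum()>=3]
    L.append((G[v,us[0]]+G[v,us[0]-1])/2); R.append((G[v,us[-1]]+G[v,us[-1]+1])/2)
U=[];D=[]
for u in range(162,226):
    vs=[v for v in range(155,280) if m[v,u] and m[v-2:v+3,u].sum()>=3]
    U.append((G[vs[0],u]+G[vs[0]-1,u])/2); D.append((G[vs[-1],u]+G[vs[-1]+1,u])/2)
for n,E in zip('LRUD',(L,R,U,D)):
    E=np.array(E,np.float32)[:,:2]
    print(n,cv2.fitLine(E,cv2.DIST_HUBER,0,.01,.01).ravel().round(4))
```

```text
L [0. 0. 0. 0.]
R [ 0.9995 -0.0301  0.5056  0.0839]
U [0. 0. 0. 0.]
D [0. 0. 0. 0.]<stdin>:6: RuntimeWarning: invalid value encountered in divide
```

```bash
cat >> h.py <<'E'
def plane(n,z,shape=(384,512)):
    R=pts(n,np.ones(shape)); o=np.array(r.camera_info(n)['T'])[:3,3]; ray=R-o
    return o+ray*((z-o[2])/ray[...,2:3])
E
python3 - <<'E'
from h import *
P=np.load('pics/top0P.npy'); Z=P[...,2]
m=abs(Z-.096)<.012; G=plane('top',.096)
L=[];R=[];U=[];D=[]
for v in range(170,262):
    us=[u for u in range(150,240) if m[v,u] and m[v,u-2:u+3].sum()>=3]
    L.append((G[v,us[0]]+G[v,us[0]-1])/2); R.append((G[v,us[-1]]+G[v,us[-1]+1])/2)
for u in range(162,226):
    vs=[v for v in range(155,280) if m[v,u] and m[v-2:v+3,u].sum()>=3]
    U.append((G[vs[0],u]+G[vs[0]-1,u])/2); D.append((G[vs[-1],u]+G[vs[-1]+1,u])/2)
for n,E in zip('LRUD',(L,R,U,D)):
    E=np.array(E,np.float32)[:,:2]
    print(n,cv2.fitLine(E,cv2.DIST_HUBER,0,1e-5,1e-5).ravel().round(4))
E
```

```text
L [ 0.9999 -0.0154  0.5101  0.2704]
R [ 0.9995 -0.0301  0.5056  0.0839]
U [0.0252 0.9997 0.6335 0.1812]
D [0.0292 0.9996 0.3796 0.171 ]
```

jog_arm:
  deltas:
    - {"slide": [30, 48, 0], "turn": 10}
    - {"slide": [30, 48, 0], "turn": 10}
    - {"slide": [30, 48, 0], "turn": 10}
    - {"slide": [30, 48, 0], "turn": 10}
    - {"slide": [30, 48, 0], "turn": 10}
    - {"slide": [30, 48, 0], "turn": 10}
    - {"slide": [30, 48, 0], "turn": 9.5}
    - {"slide": [30, 48, 0], "turn": 0}
  claw: 50
  squeeze: 25

```text
time_s: 1.1
ee_pos: [0.413, -0.1014, 0.2427]
ee_rot: [0.705, 0.709, -0.001, -0.002]
wrist_force: [0.9, -0.8, -0.5]
finger_gap: 0.0426
```

jog_arm:
  deltas:
    - {"slide": [25, 45, -10], "turn": -2}
    - {"slide": [25, 45, -20], "turn": 0}
    - {"slide": [25, 40, -20], "turn": 0}
    - {"slide": [12, 16, -20], "turn": 0}
    - {"slide": [0, 0, 0], "turn": 0}

```text
time_s: 1.72
ee_pos: [0.5024, 0.0532, 0.1697]
ee_rot: [0.716, 0.698, -0.001, -0.002]
wrist_force: [-0.3, 0.8, 0.2]
finger_gap: 0.0431
```

```bash
cat > st.py <<'E'
from h import *
from scipy.spatial.transform import Rotation as R
s=r.read_state(); M=R.from_quat(s['ee_rot']).as_matrix()
print('t',s['time_s'],'p',s['ee_pos'].round(4),'F',s['wrist_force'].round(1),'gap',round(s['finger_gap'],4),'q',s['joint_pos'].round(3))
print('toolz',M[:,2].round(3),'jaw',M[:,1].round(3),'jaw deg',np.degrees(np.arctan2(M[1,1],M[0,1])).round(1))
E
python3 st.py
```

```text
t 1.725 p [0.5024 0.0532 0.1697] F [-0.3  0.8  0.2] gap 0.0431 q [-1.270e-01  3.460e-01  1.661e+00  1.000e-03  1.139e+00 -1.030e-01]
toolz [-0.004  0.001 -1.   ] jaw [ 1.    -0.024 -0.004] jaw deg -1.4
```

jog_arm:
  deltas:
    - {"slide": [0, -2, -40], "turn": 0}
    - {"slide": [0.5, 0, -40], "turn": 0}
    - {"slide": [0, 0, -30], "turn": 0}
    - {"slide": [0, 0, -8], "turn": 0}
    - {"slide": [0, 0, 0], "turn": 0}

```text
time_s: 2.35
ee_pos: [0.5037, 0.0474, 0.0534]
ee_rot: [0.717, 0.697, 0.001, 0.001]
wrist_force: [-0.4, 0.1, -0.4]
finger_gap: 0.0424
```

```bash
python3 st.py
python3 - <<'E'
from h import *
im,d=shot('top','t1'); cv2.imwrite('pics/t1c.png',cv2.resize(im[150:280,150:280,::-1],None,fx=4,fy=4))
E
```

```text
t 2.35 p [0.5037 0.0474 0.0534] F [-0.4  0.1 -0.4] gap 0.0424 q [-0.138  0.514  1.767 -0.     0.858 -0.111]
toolz [ 0.002 -0.    -1.   ] jaw [ 1.    -0.027  0.002] jaw deg -1.5
```

View pics/t1c.png

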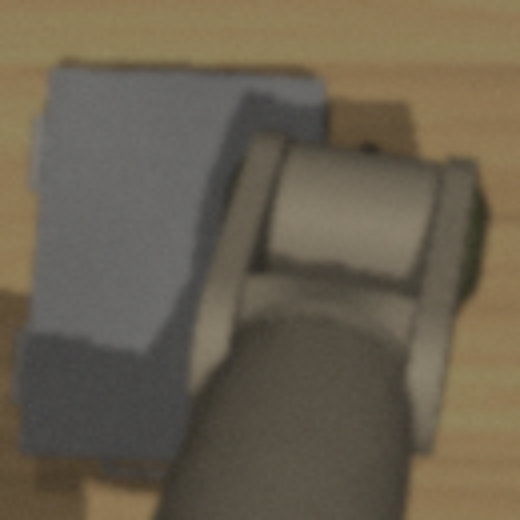

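The wrist hides the hasp and knob (only the lid knob's tip peeks out at about (370,148) in the crop), so I go by coordinates and check by finger gap on closing.

jog_arm:
  deltas:
    - {"slide": [0, 3, -1], "turn": 0}
    - {"slide": [0, 0, 0], "turn": 0}

```text
time_s: 2.65
ee_pos: [0.5049, 0.0504, 0.0547]
ee_rot: [0.717, 0.697, 0.002, 0.003]
wrist_force: [-0.4, -0.4, 0.2]
finger_gap: 0.0429
```

jog_arm:
  deltas:
    - {"slide": [0, 0, 0], "turn": 0}
    - {"slide": [0, 0, 0], "turn": 0}
    - {"slide": [0, 0, 0], "turn": 0}
    - {"slide": [0, 0, 0], "turn": 0}
  claw: 0
  squeeze: 25

```text
time_s: 3.15
ee_pos: [0.503, 0.0512, 0.055]
ee_rot: [0.716, 0.698, 0.001, 0.001]
wrist_force: [0.0, -0.2, -0.1]
finger_gap: 0.0179
```

jog_arm:
  deltas:
    - {"slide": [0, 0, 0], "turn": 0}
    - {"slide": [0, 0, 0], "turn": 0}
    - {"slide": [0, 0, -8], "turn": 0}
    - {"slide": [0, 0, 0], "turn": 0}
  claw: 40

```text
time_s: 3.65
ee_pos: [0.5036, 0.051, 0.0466]
ee_rot: [0.716, 0.698, 0.001, 0.001]
wrist_force: [0.6, -0.7, -1.3]
finger_gap: 0.0342
```

jog_arm:
  deltas:
    - {"slide": [0, 0, 0], "turn": 0}
    - {"slide": [0, 0, 0], "turn": 0}
    - {"slide": [0, 0, 0], "turn": 0}
    - {"slide": [0, 0, 0], "turn": 0}
  claw: 0
  squeeze: 25

```text
time_s: 4.15
ee_pos: [0.5031, 0.0513, 0.0465]
ee_rot: [0.716, 0.698, 0.001, 0.0]
wrist_force: [-1.4, 1.1, 0.4]
finger_gap: 0.018
```

jog_arm:
  deltas:
    - {"slide": [0, -7, 5], "turn": 0}
    - {"slide": [0, -6, 6], "turn": 0}
    - {"slide": [0, -5, 6], "turn": 0}
    - {"slide": [0, -4, 7], "turn": 0}
    - {"slide": [0, -3, 8], "turn": 0}
    - {"slide": [0, -2, 8], "turn": 0}

```text
time_s: 4.9
ee_pos: [0.5023, 0.0228, 0.0886]
ee_rot: [0.717, 0.698, 0.0, -0.001]
wrist_force: [-0.1, 3.7, -3.2]
finger_gap: 0.018
```

```bash
python3 st.py
```

```text
t 4.9 p [0.5023 0.0228 0.0886] F [-0.1  3.7 -3.2] gap 0.018 q [-0.189  0.452  1.751  0.002  0.939 -0.163]
toolz [-0.     0.002 -1.   ] jaw [ 1.    -0.027 -0.   ] jaw deg -1.5
```

jog_arm:
  deltas:
    - {"slide": [0, 1, 7], "turn": 0}
    - {"slide": [0, 2, 8], "turn": 0}
    - {"slide": [0, 2, 8], "turn": 0}
    - {"slide": [0, 3, 8], "turn": 0}
    - {"slide": [0, 4, 7], "turn": 0}
    - {"slide": [0, 5, 7], "turn": 0}
    - {"slide": [0, 0, 0], "turn": 0}

```text
time_s: 5.78
ee_pos: [0.5027, 0.0411, 0.1373]
ee_rot: [0.716, 0.698, 0.001, 0.0]
wrist_force: [0.9, 0.2, -0.9]
finger_gap: 0.0177
```

```bash
python3 st.py
python3 - <<'E'
from h import *
im,d=shot('side','s1')
im,d=shot('side','s1'); cv2.imwrite('pics/s1c.png',cv2.resize(im[130:330,130:380,::-1],None,fx=3,fy=3))
E
```

```text
t 5.775 p [0.5027 0.0411 0.1373] F [ 0.9  0.2 -0.9] gap 0.0177 q [-1.520e-01  3.820e-01  1.704e+00  1.000e-03  1.054e+00 -1.260e-01]
toolz [ 0.002  0.001 -1.   ] jaw [ 1.    -0.026  0.002] jaw deg -1.5
```

View pics/s1c.png

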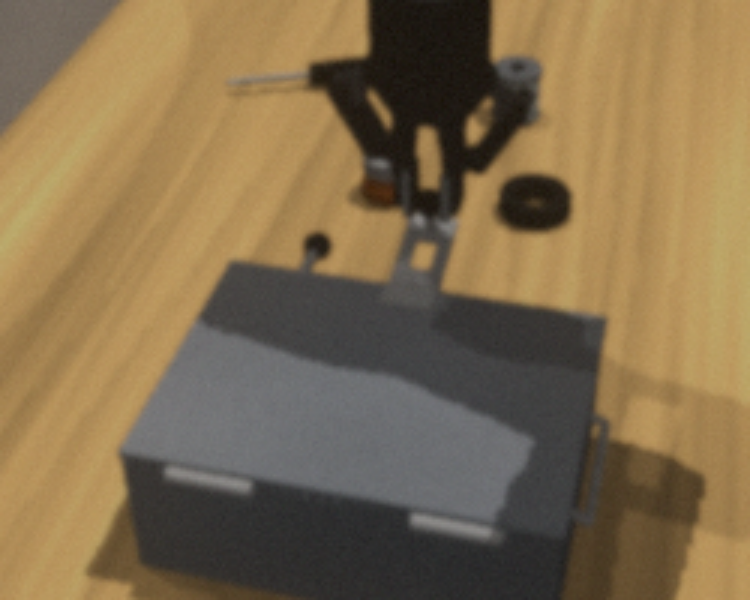

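Strap visible in the crop at about (425,250), pointing out and up past horizontal; the lid is still shut and the lid knob sits at (316,243). The hasp is clear (about 1.85 rad by geometry).

jog_arm:
  deltas:
    - {"slide": [0, 0, 0], "turn": 0}
    - {"slide": [0, 0, 0], "turn": 0}
    - {"slide": [0, 0, 30], "turn": 0}
    - {"slide": [0, 0, 40], "turn": 0}
    - {"slide": [38, 3, 0], "turn": 0}
    - {"slide": [38, 4, 0], "turn": 0}
    - {"slide": [0, 4, -20], "turn": 0}
    - {"slide": [0, 0, 0], "turn": 0}
  claw: 45

```text
time_s: 6.88
ee_pos: [0.5817, 0.0505, 0.1902]
ee_rot: [0.717, 0.697, 0.002, 0.002]
wrist_force: [0.6, -0.5, -0.1]
finger_gap: 0.0386
```

```bash
python3 st.py
```

```text
t 6.875 p [0.5817 0.0505 0.1902] F [ 0.6 -0.5 -0.1] gap 0.0386 q [-0.114  0.484  1.396  0.     1.257 -0.085]
toolz [ 0.005 -0.    -1.   ] jaw [ 1.    -0.029  0.005] jaw deg -1.7
```

jog_arm:
  deltas:
    - {"slide": [-4, 2, -40], "turn": 0}
    - {"slide": [0, 0, -40], "turn": 0}
    - {"slide": [0, 0, -15], "turn": 0}
    - {"slide": [0, 0, 0], "turn": 0}

```text
time_s: 7.38
ee_pos: [0.5792, 0.0516, 0.0975]
ee_rot: [0.718, 0.696, 0.004, 0.004]
wrist_force: [-0.5, 0.4, 0.2]
finger_gap: 0.0386
```

```bash
python3 st.py
```

```text
t 7.375 p [0.5792 0.0516 0.0975] F [-0.5  0.4  0.2] gap 0.0386 q [-0.113  0.579  1.507  0.     1.044 -0.083]
toolz [ 0.012 -0.001 -1.   ] jaw [ 0.999 -0.03   0.012] jaw deg -1.7
```

jog_arm:
  deltas:
    - {"slide": [-1, 1, -3], "turn": 0}
    - {"slide": [0, 0, 0], "turn": 0}

```text
time_s: 7.62
ee_pos: [0.5793, 0.0524, 0.0971]
ee_rot: [0.718, 0.696, 0.005, 0.006]
wrist_force: [0.6, -0.1, -0.7]
finger_gap: 0.0383
```

jog_arm:
  deltas:
    - {"slide": [0, 0, 0], "turn": 0}
    - {"slide": [0, 0, 0], "turn": 0}
    - {"slide": [0, 0, 0], "turn": 0}
  claw: 0
  squeeze: 45

```text
time_s: 8.0
ee_pos: [0.5779, 0.0524, 0.0982]
ee_rot: [0.717, 0.697, 0.004, 0.005]
wrist_force: [3.8, -0.2, -5.0]
finger_gap: 0.0167
```

jog_arm:
  deltas:
    - {"slide": [0, 1.4, 22], "turn": 0}
    - {"slide": [0, 3.5, 22], "turn": 0}
    - {"slide": [0, 5.5, 21], "turn": 0}
    - {"slide": [0, 7.7, 20], "turn": 0}
    - {"slide": [1, 9.5, 19], "turn": 0}

```text
time_s: 8.62
ee_pos: [0.5788, 0.0832, 0.1999]
ee_rot: [0.718, 0.696, 0.005, 0.002]
wrist_force: [2.5, 8.1, -12.8]
finger_gap: 0.0168
```

```bash
python3 st.py
```

```text
t 8.625 p [0.5788 0.0832 0.1999] F [  2.5   8.1 -12.8] gap 0.0168 q [-0.06   0.475  1.385  0.006  1.273 -0.031]
toolz [ 0.01   0.005 -1.   ] jaw [ 0.999 -0.03   0.009] jaw deg -1.7
```

jog_arm:
  deltas:
    - {"slide": [0, 12, 17], "turn": 0}
    - {"slide": [0, 13.5, 16.5], "turn": 0}
    - {"slide": [0, 15, 15], "turn": 0}
    - {"slide": [1, 16, 14], "turn": 0}
    - {"slide": [1, 17.5, 12], "turn": 0}

```text
time_s: 9.25
ee_pos: [0.5817, 0.1641, 0.2725]
ee_rot: [0.717, 0.697, 0.009, -0.002]
wrist_force: [-0.1, 0.1, 0.7]
finger_gap: 0.0002
```

```bash
python3 st.py
```

```text
t 9.25 p [0.5817 0.1641 0.2725] F [-0.1  0.1  0.7] gap 0.0002 q [0.075 0.469 1.204 0.015 1.458 0.103]
toolz [ 0.01   0.016 -1.   ] jaw [ 1.   -0.03  0.01] jaw deg -1.7
```

Gap 0.0002: the grip slipped off the knob. Look.

Run:
```python
from h import *
im,d=shot('side','s2'); P=pts('side',d)
cv2.imwrite('pics/s2c.png',cv2.resize(im[80:330,100:400,::-1],None,fx=2.5,fy=2.5))
im,d=shot('top','t2'); cv2.imwrite('pics/t2c.png',cv2.resize(im[140:280,140:280,::-1],None,fx=4,fy=4))
```

```text
(no output)
```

View pics/s2c.png

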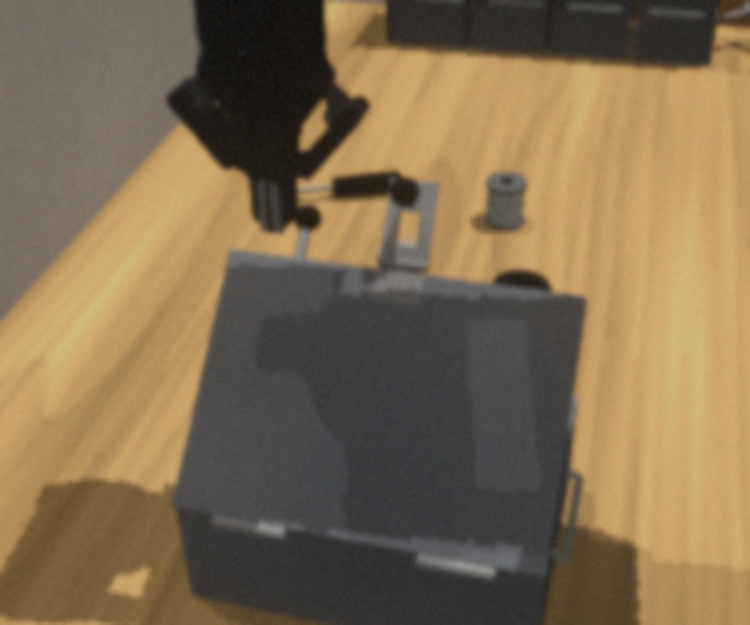

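View pics/t2c.png

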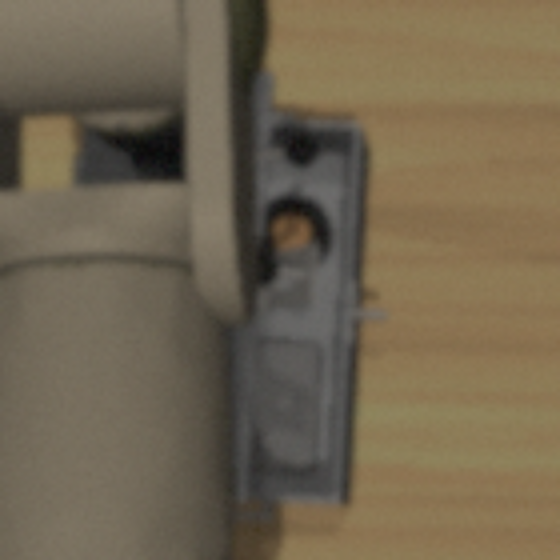

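The side view shows the lid held partly raised, with the knob at about (307,217) in the crop and the gripper just left of it. The top view shows stock in the front compartment. Fit the lid plane.

```bash
cat > lid.py <<'E'
from h import *
import sys
def lid(n='side',d=None):
    P=pts(n,d)
    a=.028; ex=np.array([a,.9996,0]); ey=np.array([-.9996,a,0]); C=np.array([.5066,.178,0])
    Q=np.stack([(P-C)@ex,(P-C)@ey,P[...,2]],-1)   # chest frame
    u=.09-Q[...,0]; w=Q[...,2]-.09
    rr=np.hypot(u,w); m=(abs(Q[...,1])<.12)&(rr>.04)&(rr<.18)&(w>.0)&(u>-.02)
    ang=np.arctan2(w[m],u[m])
    h,e=np.histogram(ang,bins=np.arange(-.1,1.6,.02)); i=h.argmax()
    sel=abs(ang-e[i])<.06
    t=np.median(ang[sel]); print('lid angle',t,'off top corr',t-.006/np.median(rr[m]),sel.sum(),m.sum())
    return Q,t
if __name__=='__main__':
    tag=sys.argv[1]; Q,t=lid('side',np.load(f'pics/{tag}.npy'))
    th=t-.055
    u=.214*np.cos(th)-.003*np.sin(th); w=.214*np.sin(th)+.003*np.cos(th)
    k=np.array([.09-u,-.075]); a=.028
    print('knob world',.5066+k[0]*a-k[1]*.9996,.178+k[0]*.9996+k[1]*a,.09+w)
E
python3 lid.py s2
python3 - <<'E'
from h import *
d=np.load('pics/s2.npy'); P=pts('side',d)
# knob at crop(307,217)->/2.5+ (100,80)
u,v=int(307/2.5+100),int(217/2.5+80); print(u,v)
for vv in range(v-5,v+6): print([tuple((1000*P[vv,uu]).astype(int)) for uu in range(u-4,u+5,2)])
E
```

```text
lid angle 0.7781510030978531 off top corr 0.722316503811487 8330 11645
knob world 0.5796532391595104 0.10747163799452097 0.2338637449023165
222 166
[(np.int64(569), np.int64(161), np.int64(277)), (np.int64(726), np.int64(-290), np.int64(1)), (np.int64(721), np.int64(-293), np.int64(0)), (np.int64(715), np.int64(-293), np.int64(1)), (np.int64(709), np.int64(-293), np.int64(1))]
[(np.int64(569), np.int64(162), np.int64(276)), (np.int64(725), np.int64(-287), np.int64(0)), (np.int64(581), np.int64(107), np.int64(243)), (np.int64(578), np.int64(106), np.int64(242)), (np.int64(708), np.int64(-292), np.int64(0))]
[(np.int64(569), np.int64(161), np.int64(273)), (np.int64(584), np.int64(109), np.int64(241)), (np.int64(580), np.int64(109), np.int64(242)), (np.int64(577), np.int64(109), np.int64(242)), (np.int64(574), np.int64(106), np.int64(241))]
[(np.int64(568), np.int64(163), np.int64(272)), (np.int64(582), np.int64(114), np.int64(243)), (np.int64(580), np.int64(111), np.int64(241)), (np.int64(576), np.int64(111), np.int64(242)), (np.int64(573), np.int64(108), np.int64(240))]
[(np.int64(569
[... 937 characters left out ...]
t64(362), np.int64(734), np.int64(628)), (np.int64(583), np.int64(115), np.int64(233)), (np.int64(579), np.int64(116), np.int64(234)), (np.int64(575), np.int64(115), np.int64(234)), (np.int64(572), np.int64(114), np.int64(233))]
[(np.int64(586), np.int64(116), np.int64(231)), (np.int64(581), np.int64(119), np.int64(233)), (np.int64(578), np.int64(118), np.int64(233)), (np.int64(575), np.int64(117), np.int64(233)), (np.int64(572), np.int64(113), np.int64(231))]
[(np.int64(717), np.int64(-241), np.int64(-1)), (np.int64(582), np.int64(117), np.int64(230)), (np.int64(579), np.int64(117), np.int64(231)), (np.int64(576), np.int64(115), np.int64(229)), (np.int64(573), np.int64(113), np.int64(229))]
```

jog_arm:
  deltas:
    - {"slide": [0, 0, 40], "turn": 0}
    - {"slide": [0, -20, 40], "turn": 0}
    - {"slide": [-20, -45, 0], "turn": 0}
    - {"slide": [-30, -45, 0], "turn": 0}
    - {"slide": [-40, -40, 0], "turn": 0}
    - {"slide": [-40, 0, -20], "turn": 0}
    - {"slide": [-25, 0, -50], "turn": 0}
    - {"slide": [0, 0, -50], "turn": 0}

```text
time_s: 10.35
ee_pos: [0.4218, 0.0055, 0.2316]
ee_rot: [0.718, 0.696, 0.011, 0.003]
wrist_force: [1.4, -0.5, -0.4]
finger_gap: 0.0002
```

```bash
python3 st.py
```

```text
t 10.35 p [0.4218 0.0055 0.2316] F [ 1.4 -0.5 -0.4] gap 0.0002 q [-0.276  0.084  1.817  0.017  1.224 -0.25 ]
toolz [ 0.02   0.011 -1.   ] jaw [ 0.999 -0.031  0.02 ] jaw deg -1.8
```

jog_arm:
  deltas:
    - {"slide": [0, 50, -12], "turn": 0}
    - {"slide": [0, 45, 0], "turn": 0}
    - {"slide": [0, 20, 2], "turn": 0}
    - {"slide": [0, 15, 3], "turn": 0}
    - {"slide": [0, 15, 3], "turn": 0}
    - {"slide": [0, 10, 3], "turn": 0}

```text
time_s: 11.1
ee_pos: [0.4224, 0.1475, 0.2337]
ee_rot: [0.719, 0.694, 0.0, 0.019]
wrist_force: [-7.2, -19.6, 15.4]
finger_gap: 0.0001
```

```bash
python3 st.py
```

```text
t 11.1 p [0.4224 0.1475 0.2337] F [ -7.2 -19.6  15.4] gap 0.0001 q [ 0.089  0.143  1.745 -0.03   1.23   0.134]
toolz [ 0.026 -0.026 -0.999] jaw [ 0.999 -0.035  0.027] jaw deg -2.0
```

jog_arm:
  deltas:
    - {"slide": [0, 7, 5], "turn": 0}
    - {"slide": [0, 7, 4], "turn": 0}
    - {"slide": [0, 5, 3], "turn": 0}
    - {"slide": [0, 4, 2], "turn": 0}

```text
time_s: 11.6
ee_pos: [0.4226, 0.1646, 0.247]
ee_rot: [0.72, 0.693, -0.003, 0.023]
wrist_force: [0.6, -5.7, -0.8]
finger_gap: 0.0002
```

```bash
python3 st.py;python3 - <<'E'
from h import *
im,d=shot('side','s3'); P=pts('side',d)
cv2.imwrite('pics/s3c.png',cv2.resize(im[80:330,100:400,::-1],None,fx=2.5,fy=2.5))
E
python3 lid.py s3
```

```text
t 11.6 p [0.4226 0.1646 0.247 ] F [ 0.6 -5.7 -0.8] gap 0.0002 q [ 0.134  0.147  1.704 -0.042  1.27   0.184]
toolz [ 0.027 -0.037 -0.999] jaw [ 0.999 -0.037  0.028] jaw deg -2.1
lid angle 1.0809457837899326 off top corr 1.0265939259708372 8857 12712
knob world 0.5810562418425266 0.1575588337781957 0.2745686900019457
```

View pics/s3c.png

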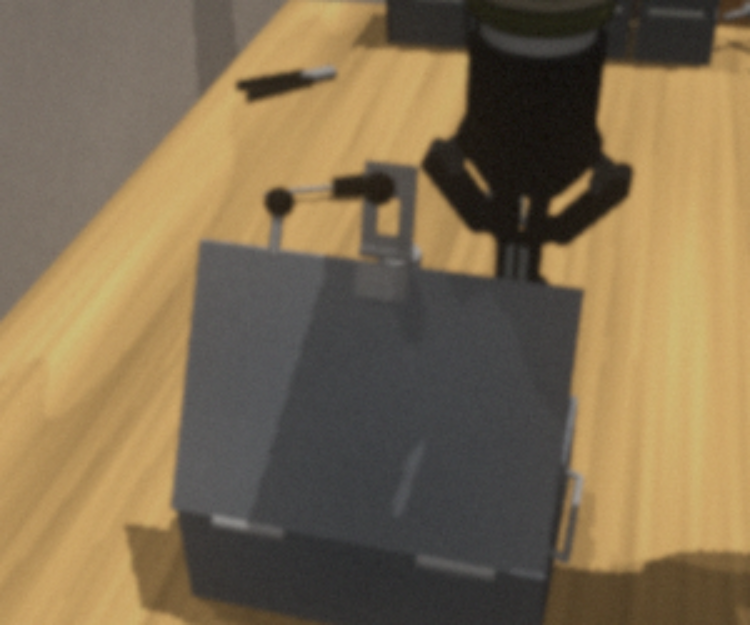

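jog_arm:
  deltas:
    - {"slide": [0, 5, 1], "turn": 0}
    - {"slide": [0, 5, 1], "turn": 0}
    - {"slide": [0, 0, 0], "turn": 0}
    - {"slide": [0, 0, 0], "turn": 0}

```text
time_s: 12.15
ee_pos: [0.423, 0.169, 0.2498]
ee_rot: [0.721, 0.693, -0.006, 0.027]
wrist_force: [-0.3, 0.1, -0.3]
finger_gap: -0.0001
```

```bash
python3 st.py;python3 - <<'E'
from h import *
im,d=shot('side','s4')
E
python3 lid.py s4
```

```text
t 12.15 p [0.423  0.169  0.2498] F [-0.3  0.1 -0.3] gap -0.0001 q [ 0.15   0.151  1.692 -0.053  1.278  0.205]
toolz [ 0.028 -0.047 -0.998] jaw [ 0.999 -0.039  0.03 ] jaw deg -2.3
lid angle 1.1162567257687073 off top corr 1.062153210166349 9308 12783
knob world 0.5812405793065817 0.16413968124496395 0.27827872884261445
```

jog_arm:
  deltas:
    - {"slide": [0, -40, 0], "turn": 0}
    - {"slide": [0, -55, 20], "turn": -10}
    - {"slide": [0, -55, 20], "turn": -10}
    - {"slide": [30, -45, 0], "turn": -10}
    - {"slide": [45, -35, 0], "turn": -10}
    - {"slide": [50, -20, 0], "turn": -10}
    - {"slide": [50, 0, 0], "turn": -10}
    - {"slide": [50, 0, 0], "turn": -10}

```text
time_s: 13.2
ee_pos: [0.6511, -0.0909, 0.2905]
ee_rot: [0.991, 0.134, -0.019, 0.019]
wrist_force: [-0.5, -0.8, -0.4]
finger_gap: 0.0
```

```bash
python3 st.py
```

```text
t 13.2 p [ 0.6511 -0.0909  0.2905] F [-0.5 -0.8 -0.4] gap 0.0 q [-0.298  0.62   0.92  -0.05   1.619  1.002]
toolz [-0.032 -0.043 -0.999] jaw [ 0.266 -0.963  0.032] jaw deg -74.6
```

jog_arm:
  deltas:
    - {"slide": [20, 0, 0], "turn": -10}
    - {"slide": [20, 0, 0], "turn": -10}
    - {"slide": [30, 0, 0], "turn": -10}
    - {"slide": [40, 0, 0], "turn": 0}
    - {"slide": [40, 0, 0], "turn": 0}
    - {"slide": [40, 0, 0], "turn": 0}

```text
time_s: 13.95
ee_pos: [0.7762, -0.0851, 0.2559]
ee_rot: [0.991, -0.136, -0.006, 0.011]
wrist_force: [0.3, -1.3, 0.2]
finger_gap: 0.0
```

```bash
python3 st.py
```

```text
t 13.95 p [ 0.7762 -0.0851  0.2559] F [ 0.3 -1.3  0.2] gap 0.0 q [-0.251  1.07   0.189 -0.025  1.892  1.585]
toolz [-0.015 -0.02  -1.   ] jaw [-0.269 -0.963  0.024] jaw deg -105.6
```

jog_arm:
  deltas:
    - {"slide": [60, -15, 0], "turn": 0}
    - {"slide": [60, -15, 0], "turn": 0}
    - {"slide": [60, -15, 0], "turn": 0}
    - {"slide": [60, -15, 0], "turn": 0}
    - {"slide": [60, -15, 0], "turn": 0}

```text
time_s: 14.58
ee_pos: [0.8396, -0.1292, 0.1823]
ee_rot: [0.987, -0.134, 0.084, 0.011]
wrist_force: [-0.5, -0.8, 0.6]
finger_gap: 0.0
```

```bash
python3 st.py
```

```text
t 14.575 p [ 0.8396 -0.1292  0.1823] F [-0.5 -0.8  0.6] gap 0.0 q [-0.291  1.168  0.188  0.004  1.616  1.549]
toolz [ 0.163 -0.045 -0.986] jaw [-0.266 -0.964  0.   ] jaw deg -105.4
```

jog_arm:
  deltas:
    - {"slide": [55, -14, 25], "turn": 0}
    - {"slide": [55, -14, 25], "turn": 0}
    - {"slide": [55, -14, 25], "turn": 0}
    - {"slide": [55, -14, 25], "turn": 0}
    - {"slide": [55, -14, 25], "turn": 0}

```text
time_s: 15.2
ee_pos: [0.8663, -0.1589, 0.2368]
ee_rot: [0.975, -0.131, 0.178, 0.015]
wrist_force: [-0.1, 0.3, -0.1]
finger_gap: -0.0001
```

```bash
python3 st.py
```

```text
t 15.2 p [ 0.8663 -0.1589  0.2368] F [-0.1  0.3 -0.1] gap -0.0001 q [-0.324  1.115  0.187  0.037  1.483  1.518]
toolz [ 0.343 -0.076 -0.936] jaw [-0.261 -0.965 -0.017] jaw deg -105.1
```

jog_arm:
  deltas:
    - {"slide": [55, -18, 18], "turn": 0}
    - {"slide": [55, -18, 18], "turn": 0}
    - {"slide": [55, -18, 18], "turn": 0}
    - {"slide": [55, -18, 18], "turn": 0}
    - {"slide": [55, -18, 18], "turn": 0}
    - {"slide": [55, -18, 18], "turn": 0}
    - {"slide": [55, -18, 18], "turn": 0}

```text
time_s: 16.08
ee_pos: [0.9134, -0.2157, 0.2517]
ee_rot: [0.945, -0.127, 0.299, 0.025]
wrist_force: [0.6, -0.2, -0.0]
finger_gap: -0.0001
```

```bash
python3 st.py
```

```text
t 16.075 p [ 0.9134 -0.2157  0.2517] F [ 0.6 -0.2 -0. ] gap -0.0001 q [-0.38   1.131  0.188  0.1    1.221  1.453]
toolz [ 0.56  -0.123 -0.82 ] jaw [-0.256 -0.966 -0.03 ] jaw deg -104.8
```

jog_arm:
  deltas:
    - {"slide": [-45, -10, 0], "turn": 10.2}
    - {"slide": [-45, -15, 0], "turn": 10.2}
    - {"slide": [-45, -15, 0], "turn": 10.2}
    - {"slide": [-45, -15, 0], "turn": 10.2}
    - {"slide": [-45, -20, 0], "turn": 10.2}
    - {"slide": [-45, -20, 0], "turn": 10.2}
    - {"slide": [-40, -20, 0], "turn": 10.2}
    - {"slide": [-40, -20, 0], "turn": 10.2}
  claw: 80

```text
time_s: 17.08
ee_pos: [0.5786, -0.349, 0.2503]
ee_rot: [0.807, 0.508, 0.249, -0.169]
wrist_force: [-0.3, -0.4, 0.4]
finger_gap: 0.0688
```

```bash
python3 st.py
```

```text
t 17.075 p [ 0.5786 -0.349   0.2503] F [-0.3 -0.4  0.4] gap 0.0688 q [-0.903  0.767  0.881  0.543  1.78  -0.42 ]
toolz [ 0.229  0.526 -0.819] jaw [ 0.905 -0.426 -0.02 ] jaw deg -25.2
```

jog_arm:
  deltas:
    - {"slide": [-35, -3, -30], "turn": 8}
    - {"slide": [-30, -5, -30], "turn": 8}
    - {"slide": [-24, -3, -30], "turn": 7}
    - {"slide": [0, 0, 0], "turn": 0}

```text
time_s: 17.58
ee_pos: [0.4858, -0.3641, 0.1583]
ee_rot: [0.687, 0.662, 0.211, -0.213]
wrist_force: [0.9, 0.1, 0.6]
finger_gap: 0.0683
```

```bash
python3 st.py
python3 - <<'E'
from h import *
im,d=shot('side','s5'); cv2.imwrite('pics/s5c.png',cv2.resize(im[60:330,120:420,::-1],None,fx=2.2,fy=2.2))
im,d=shot('top','t5'); cv2.imwrite('pics/t5c.png',cv2.resize(im[140:340,140:460,::-1],None,fx=2.3,fy=2.3))
E
```

```text
t 17.575 p [ 0.4858 -0.3641  0.1583] F [0.9 0.1 0.6] gap 0.0683 q [-0.971  0.807  1.047  0.343  1.793 -0.946]
toolz [ 0.007  0.572 -0.82 ] jaw [ 0.999 -0.031 -0.014] jaw deg -1.8
```

View pics/s5c.png

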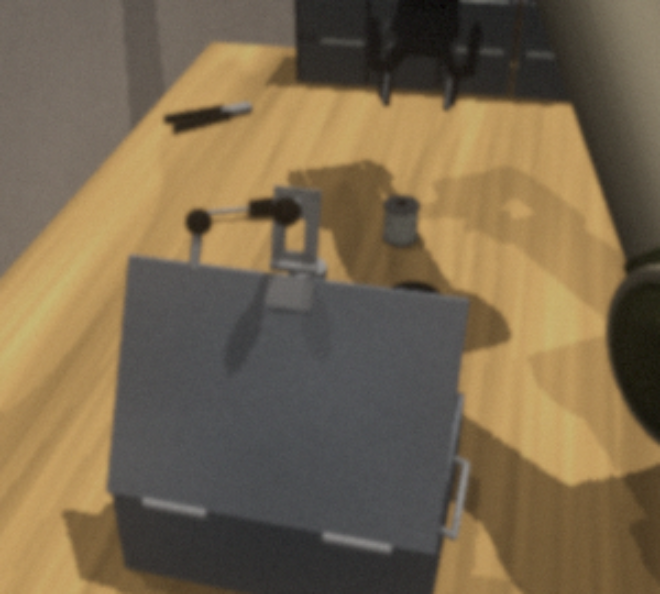

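View pics/t5c.png

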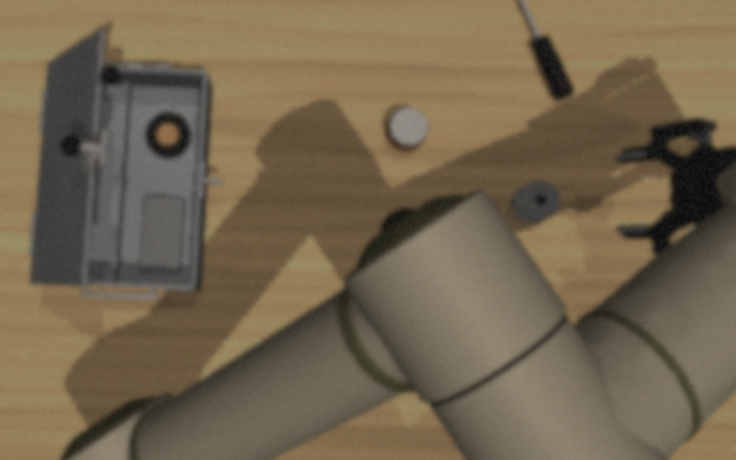

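Top crop: the tilted open gripper sits right of the spool (537,200), aligned with it; the lid is raised with the compartments visible (divider at about col 122), jar, tape and screwdriver untouched.

jog_arm:
  deltas:
    - {"slide": [2, 15, -35], "turn": 0}
    - {"slide": [2, 16, -35], "turn": 0}
    - {"slide": [0, 16, -30], "turn": 0}
    - {"slide": [0, 15, -20], "turn": 0}
    - {"slide": [0, 0, 0], "turn": 0}

```text
time_s: 18.3
ee_pos: [0.4981, -0.3026, 0.0462]
ee_rot: [0.69, 0.662, 0.211, -0.201]
wrist_force: [-0.8, 0.5, 0.2]
finger_gap: 0.0685
```

```bash
python3 st.py
```

```text
t 18.3 p [ 0.4981 -0.3026  0.0462] F [-0.8  0.5  0.2] gap 0.0685 q [-0.904  0.853  1.274  0.373  1.489 -0.984]
toolz [ 0.025  0.556 -0.831] jaw [ 0.999 -0.042  0.002] jaw deg -2.4
```

jog_arm:
  deltas:
    - {"slide": [-7, 1, -11], "turn": 1}
    - {"slide": [0, 0, 0], "turn": 0}

```text
time_s: 18.55
ee_pos: [0.492, -0.3035, 0.037]
ee_rot: [0.685, 0.669, 0.209, -0.2]
wrist_force: [0.5, 0.3, 0.5]
finger_gap: 0.0684
```

```bash
python3 st.py
```

```text
t 18.55 p [ 0.492  -0.3035  0.037 ] F [0.5 0.3 0.5] gap 0.0684 q [-0.909  0.86   1.289  0.364  1.472 -1.012]
toolz [ 0.018  0.553 -0.833] jaw [ 1.    -0.025  0.005] jaw deg -1.4
```

jog_arm:
  deltas:
    - {"slide": [-2, 2, -4], "turn": 0}
    - {"slide": [0, 0, 0], "turn": 0}

```text
time_s: 18.8
ee_pos: [0.4902, -0.3024, 0.0336]
ee_rot: [0.685, 0.669, 0.209, -0.199]
wrist_force: [-0.4, 0.8, -0.8]
finger_gap: 0.0682
```

jog_arm:
  deltas:
    - {"slide": [0, 0, 0], "turn": 0}
    - {"slide": [0, 0, 0], "turn": 0}
    - {"slide": [0, 0, 0], "turn": 0}
    - {"slide": [0, 0, 0], "turn": 0}
  claw: 0
  squeeze: 40

```text
time_s: 19.3
ee_pos: [0.4903, -0.3028, 0.0341]
ee_rot: [0.685, 0.669, 0.208, -0.198]
wrist_force: [0.1, -0.5, -0.3]
finger_gap: 0.0451
```

```bash
python3 st.py
```

```text
t 19.3 p [ 0.4903 -0.3028  0.0341] F [ 0.1 -0.5 -0.3] gap 0.0451 q [-0.911  0.859  1.298  0.364  1.461 -1.016]
toolz [ 0.02   0.551 -0.834] jaw [ 1.    -0.026  0.007] jaw deg -1.5
```

jog_arm:
  deltas:
    - {"slide": [0, 0, 30], "turn": 0}
    - {"slide": [0, 0, 50], "turn": 0}
    - {"slide": [0, 0, 50], "turn": 0}
    - {"slide": [0, 25, 40], "turn": 0}
    - {"slide": [-10, 50, 0], "turn": 0}
    - {"slide": [-10, 50, 0], "turn": 0}
    - {"slide": [-10, 50, 0], "turn": 0}
    - {"slide": [-10, 50, 0], "turn": 0}

```text
time_s: 20.3
ee_pos: [0.4481, -0.0728, 0.2063]
ee_rot: [0.687, 0.667, 0.209, -0.198]
wrist_force: [1.1, 0.9, -0.9]
finger_gap: 0.0448
```

```bash
python3 st.py
```

```text
t 20.3 p [ 0.4481 -0.0728  0.2063] F [ 1.1  0.9 -0.9] gap 0.0448 q [-0.675  0.313  1.717  0.461  1.494 -0.773]
toolz [ 0.022  0.55  -0.835] jaw [ 1.    -0.031  0.007] jaw deg -1.8
```

jog_arm:
  deltas:
    - {"slide": [-5, 45, -10], "turn": 0}
    - {"slide": [-5, 45, -15], "turn": 0}
    - {"slide": [0, 40, -10], "turn": 0}
    - {"slide": [0, 20, -5], "turn": 0}
    - {"slide": [0, 0, 0], "turn": 0}

```text
time_s: 20.92
ee_pos: [0.4353, 0.0847, 0.1652]
ee_rot: [0.686, 0.669, 0.208, -0.198]
wrist_force: [-0.8, -0.5, -1.6]
finger_gap: 0.0448
```

```bash
python3 st.py
python3 - <<'E'
from h import *
im,d=shot('side','s6'); cv2.imwrite('pics/s6c.png',cv2.resize(im[60:330,120:420,::-1],None,fx=2.2,fy=2.2))
im,d=shot('top','t6'); cv2.imwrite('pics/t6c.png',cv2.resize(im[130:290,130:290,::-1],None,fx=3.5,fy=3.5))
E
```

```text
t 20.925 p [0.4353 0.0847 0.1652] F [-0.8 -0.5 -1.6] gap 0.0448 q [-0.383  0.26   1.918  0.579  1.241 -0.627]
toolz [ 0.021  0.549 -0.835] jaw [ 1.    -0.027  0.007] jaw deg -1.6
```

View pics/s6c.png

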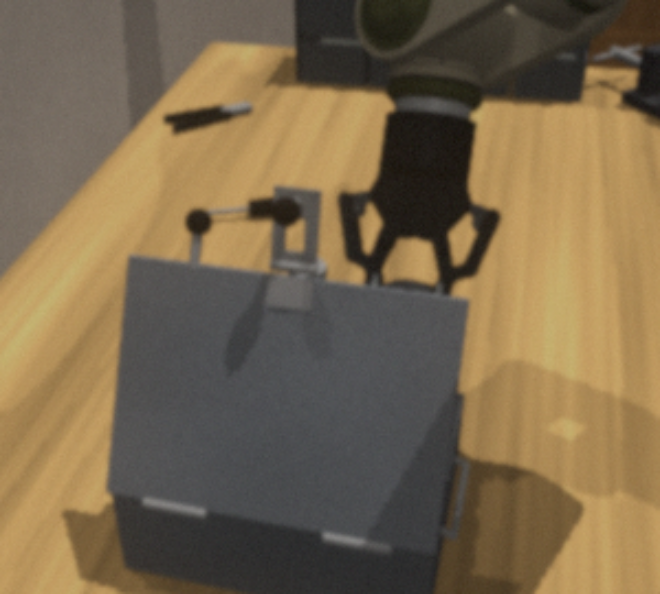

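View pics/t6c.png

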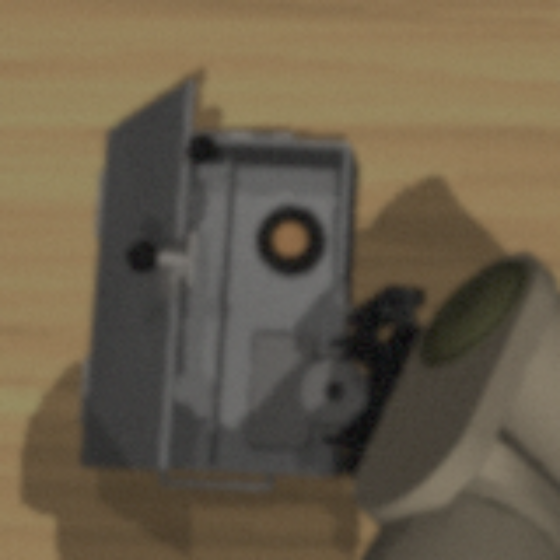

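Spool held upright at crop (335,390), over the front wall; divider line at about col 222. Check the divider's world y against the model.

Run:
```python
from h import *
G=plane('top',.029); 
for v in (190,215,235): print(G[v,193],G[v,192])
P=pts('top',np.load('pics/t6.npy'))
for v in (190,200,240): print([ '%d:%.0f/%.0f'%(u,1000*P[v,u,1],1000*P[v,u,2]) for u in range(182,202)])
# spool top
Q=P[225:260,210:245].reshape(-1,3)
d=P[141+0:,:]
u,v=int(335/3.5+130),int(390/3.5+130); print(u,v,np.median(P[v-6:v+7,u-6:u+7].reshape(-1,3),0))
```

```text
[0.5851928  0.19127019 0.029     ] [0.58515312 0.19405345 0.029     ]
[0.51538333 0.18844265 0.029     ] [0.51534077 0.19120042 0.029     ]
[0.46044463 0.18621742 0.029     ] [0.46039984 0.18895515 0.029     ]
['182:179/252', '183:224/5', '184:222/1', '185:218/3', '186:214/9', '187:213/3', '188:209/6', '189:207/3', '190:204/6', '191:201/3', '192:199/0', '193:195/6', '194:188/30', '195:186/24', '196:186/9', '197:184/4', '198:181/3', '199:178/8', '200:175/5', '201:173/-0']
['182:174/273', '183:168/293', '184:162/314', '185:160/314', '186:214/4', '187:211/3', '188:208/5', '189:206/4', '190:202/6', '191:201/-0', '192:197/6', '193:189/34', '194:187/32', '195:187/12', '196:186/1', '197:183/3', '198:180/4', '199:177/4', '200:174/8', '201:172/5']
['182:221/3', '183:218/4', '184:214/6', '185:212/2', '186:209/3', '187:207/3', '188:204/1', '189:201/4', '190:194/26', '191:191/28', '192:190/16', '193:190/2', '194:186/7', '195:184/4', '196:181/7', '197:179/-1', '198:176/5', '199:173/6', '200:171/-0', '201:167/7']
225 241 [0.43608074 0.08457688 0.18088793]
```

jog_arm:
  deltas:
    - {"slide": [7, 25, -10], "turn": 0}
    - {"slide": [7, 25, -15], "turn": 0}
    - {"slide": [5, 25, -18], "turn": 0}
    - {"slide": [0, 25, -18], "turn": 0}
    - {"slide": [0, 20, -15], "turn": 0}
    - {"slide": [0, 8, -5], "turn": 0}
    - {"slide": [0, 0, 0], "turn": 0}

```text
time_s: 21.9
ee_pos: [0.4604, 0.2074, 0.0837]
ee_rot: [0.69, 0.666, 0.21, -0.193]
wrist_force: [0.2, 0.1, -1.6]
finger_gap: 0.0449
```

```bash
python3 st.py;  python3 - <<'E'
from h import *
im,d=shot('side','s7'); cv2.imwrite('pics/s7c.png',cv2.resize(im[60:330,120:420,::-1],None,fx=2.2,fy=2.2))
im,d=shot('top','t7'); cv2.imwrite('pics/t7c.png',cv2.resize(im[130:290,130:290,::-1],None,fx=3.5,fy=3.5))
E
python3 lid.py s7
```

```text
t 21.9 p [0.4604 0.2074 0.0837] F [ 0.2  0.1 -1.6] gap 0.0449 q [-0.091  0.453  1.91   0.739  0.947 -0.551]
toolz [ 0.033  0.546 -0.837] jaw [ 0.999 -0.04   0.014] jaw deg -2.3
lid angle 1.11646766759575 off top corr 1.0624108618653336 9354 12766
knob world 0.5812416914140215 0.164179383480567 0.2783001911538403
```

View pics/t7c.png

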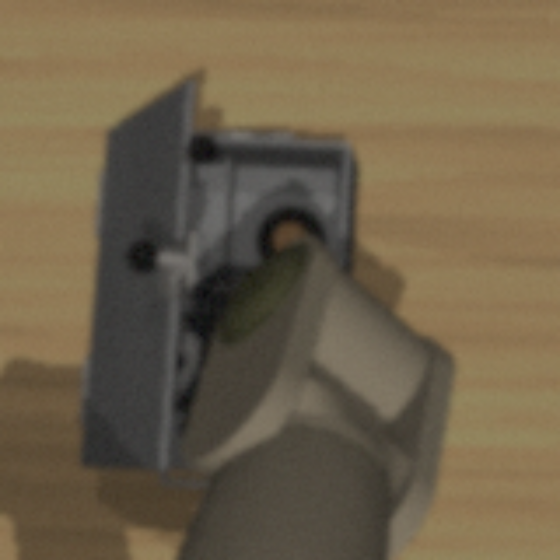

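Spool under the lid's edge at crop (185,355); lid still up at about 1.05, no contact force.

jog_arm:
  deltas:
    - {"slide": [-3, 10, -4], "turn": 0}
    - {"slide": [-1, 7, -8], "turn": 1}
    - {"slide": [0, 1, -11], "turn": 0}
    - {"slide": [0, 1, -11], "turn": 0}
    - {"slide": [0, 0, -6], "turn": 0}
    - {"slide": [0, 0, 0], "turn": 0}

```text
time_s: 22.75
ee_pos: [0.4568, 0.2263, 0.0415]
ee_rot: [0.684, 0.671, 0.209, -0.194]
wrist_force: [-0.2, -0.1, -1.5]
finger_gap: 0.0446
```

```bash
python3 st.py
```

```text
t 22.75 p [0.4568 0.2263 0.0415] F [-0.2 -0.1 -1.5] gap 0.0446 q [-0.049  0.542  1.921  0.805  0.862 -0.625]
toolz [ 0.026  0.546 -0.837] jaw [ 1.    -0.023  0.016] jaw deg -1.3
```

jog_arm:
  deltas:
    - {"slide": [0, 0, -3], "turn": 0}
    - {"slide": [0, 0, -1], "turn": 0}

```text
time_s: 23.0
ee_pos: [0.4571, 0.2263, 0.0382]
ee_rot: [0.684, 0.671, 0.21, -0.194]
wrist_force: [-5.6, -4.9, 13.7]
finger_gap: 0.0452
```

```bash
python3 st.py
```

```text
t 23.0 p [0.4571 0.2263 0.0382] F [-5.6 -4.9 13.7] gap 0.0452 q [-0.049  0.549  1.922  0.811  0.857 -0.635]
toolz [ 0.026  0.547 -0.837] jaw [ 1.    -0.023  0.016] jaw deg -1.3
```

Contact with the floor at exactly the predicted height. Release.

jog_arm:
  deltas:
    - {"slide": [0, 0, 0], "turn": 0}
    - {"slide": [0, 0, 0], "turn": 0}
    - {"slide": [0, 0, 0], "turn": 0}
  claw: 72

```text
time_s: 23.38
ee_pos: [0.4577, 0.2262, 0.0388]
ee_rot: [0.684, 0.671, 0.21, -0.194]
wrist_force: [-0.1, 0.8, 0.2]
finger_gap: 0.0614
```

```bash
python3 st.py
```

```text
t 23.375 p [0.4577 0.2262 0.0388] F [-0.1  0.8  0.2] gap 0.0614 q [-0.049  0.548  1.921  0.811  0.857 -0.635]
toolz [ 0.028  0.547 -0.836] jaw [ 1.    -0.023  0.018] jaw deg -1.3
```

jog_arm:
  deltas:
    - {"slide": [0, -8, 11], "turn": 0}
    - {"slide": [0, -14, 20], "turn": 0}
    - {"slide": [0, -16, 22], "turn": 0}
    - {"slide": [0, -20, 25], "turn": 0}
    - {"slide": [0, -35, 25], "turn": 0}
    - {"slide": [0, -50, 10], "turn": 0}
    - {"slide": [0, -50, 0], "turn": 0}
    - {"slide": [0, -50, 0], "turn": 0}

```text
time_s: 24.38
ee_pos: [0.4557, -0.0254, 0.1607]
ee_rot: [0.683, 0.673, 0.209, -0.191]
wrist_force: [0.2, 0.4, 1.0]
finger_gap: 0.0618
```

```bash
python3 st.py;  python3 - <<'E'
from h import *
im,d=shot('side','s8'); cv2.imwrite('pics/s8c.png',cv2.resize(im[60:330,120:420,::-1],None,fx=2.2,fy=2.2))
im,d=shot('top','t8'); cv2.imwrite('pics/t8c.png',cv2.resize(im[130:290,130:290,::-1],None,fx=3.5,fy=3.5))
E
python3 lid.py s8
```

```text
t 24.375 p [ 0.4557 -0.0254  0.1607] F [0.2 0.4 1. ] gap 0.0618 q [-0.582  0.348  1.803  0.503  1.338 -0.774]
toolz [ 0.029  0.543 -0.839] jaw [ 1.    -0.02   0.021] jaw deg -1.2
lid angle 1.1161179410940507 off top corr 1.061987352448451 9316 12776
knob world 0.581239847688366 0.164113562474667 0.2782646036035705
```

View pics/t8c.png

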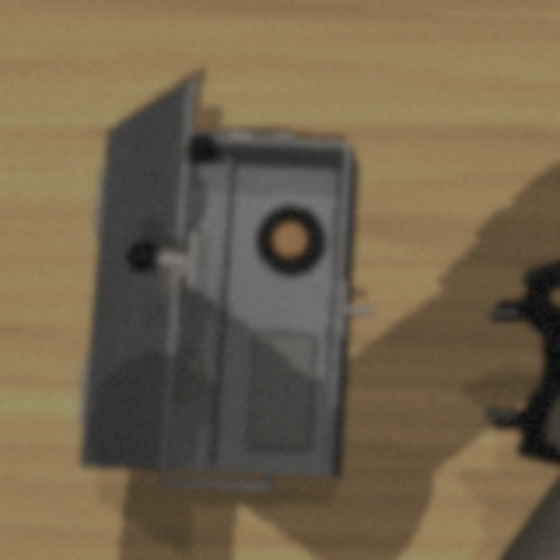

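View pics/s8c.png

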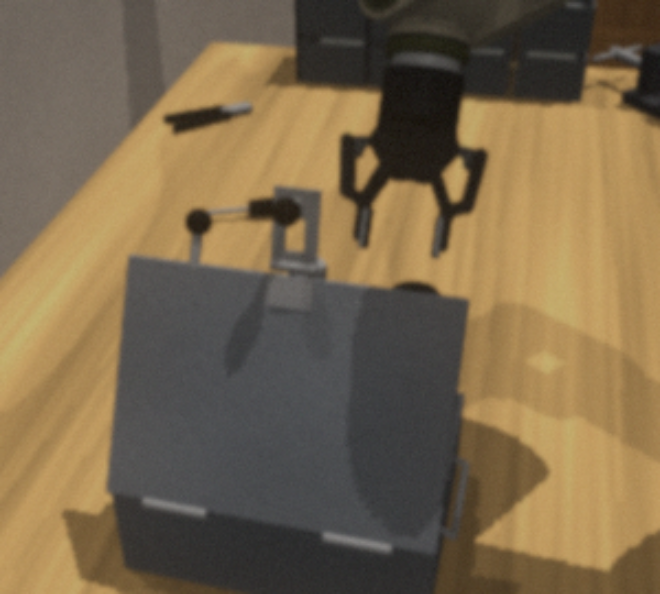

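Run:
```python
from h import *
d=np.load('pics/t8.npy');P=pts('top',d)
for v in range(226,250,2): print(v,[ '%.0f/%.0f'%(1000*P[v,u,1],1000*P[v,u,2]) for u in range(176,194)])
m=(P[...,2]>.045)&(P[...,2]<.062); m[:,:174]=0;m[:,193:]=0;m[:222]=0;m[:,:][255:]=0
Q=P[m]; print(len(Q),Q.min(0),Q.max(0),np.median(Q[:,2]))
```

```text
226 ['191/241', '188/246', '184/253', '182/251', '180/248', '226/1', '222/6', '220/1', '217/2', '214/1', '211/5', '208/4', '205/6', '203/3', '200/0', '192/32', '190/30', '190/12']
228 ['191/239', '187/250', '184/253', '183/248', '180/248', '216/47', '221/7', '219/7', '216/3', '213/5', '211/1', '208/2', '205/5', '203/3', '200/4', '192/30', '190/30', '189/15']
230 ['190/243', '187/249', '184/250', '181/253', '217/55', '215/51', '212/57', '210/54', '214/15', '213/6', '211/3', '208/4', '205/2', '203/1', '199/3', '192/31', '189/29', '189/17']
232 ['190/242', '186/251', '184/251', '182/250', '217/56', '214/55', '212/56', '209/53', '207/49', '208/32', '209/8', '207/5', '204/5', '202/2', '199/4', '192/27', '190/25', '190/9']
234 ['190/242', '186/250', '184/249', '182/249', '217/53', '214/56', '212/51', '210/51', '207/53', '204/51', '205/29', '206/8', '205/3', '201/6', '199/3', '192/30', '190/22', '190/5']
236 ['189/244', '186/248', '183/253', '181/250', '216/56', '214/54', '211/56', '210/50', '206/53', '203/56', '205/30', '205/15', '204/3', '202/1', '199/1', '192/28', '190/23', '189/9']
238 
[... 469 characters left out ...]
/7', '210/1', '207/3', '204/1', '201/5', '194/26', '191/28', '191/14', '189/5']
244 ['187/249', '184/252', '183/249', '228/6', '225/6', '222/6', '219/7', '217/6', '215/3', '212/4', '209/6', '206/1', '203/4', '201/-2', '194/27', '191/29', '191/11', '189/6']
246 ['187/250', '184/252', '183/249', '228/4', '225/6', '222/6', '220/3', '217/4', '214/6', '212/-0', '208/4', '206/3', '203/6', '200/4', '194/23', '192/22', '191/7', '189/4']
248 ['187/250', '185/249', '182/250', '228/3', '225/4', '223/1', '219/7', '217/4', '215/0', '212/1', '209/2', '206/3', '203/1', '200/4', '193/27', '191/27', '191/6', '189/1']
66 [0.43913038 0.20313723 0.0472568 ] [0.4774039  0.21862631 0.0584872 ] 0.05317644736705862
```

Spool top sits at z ≈ 0.053, front edge at y ≈ 0.203, so it is upright and about 4 mm ahead of the bay's centre line. Now to shut the lid, from above.

jog_arm:
  deltas:
    - {"slide": [-12, -10, 50], "turn": 0}
    - {"slide": [-12, 0, 55], "turn": 0}
    - {"slide": [-12, 0, 55], "turn": 0}
    - {"slide": [0, 35, 45], "turn": 0}
    - {"slide": [0, 55, 0], "turn": 0}
    - {"slide": [0, 55, 0], "turn": 0}
    - {"slide": [0, 55, 0], "turn": 0}
    - {"slide": [0, 30, 0], "turn": 0}
  claw: 0

```text
time_s: 25.48
ee_pos: [0.4136, 0.1974, 0.3756]
ee_rot: [0.688, 0.669, 0.21, -0.188]
wrist_force: [-0.0, 0.2, -0.6]
finger_gap: 0.0002
```

```bash
python3 st.py
```

```text
t 25.475 p [0.4136 0.1974 0.3756] F [-0.   0.2 -0.6] gap 0.0002 q [-0.122 -0.003  1.63   0.569  1.552 -0.116]
toolz [ 0.037  0.538 -0.842] jaw [ 0.999 -0.035  0.022] jaw deg -2.0
```

jog_arm:
  deltas:
    - {"slide": [5, 6, -40], "turn": 0}
    - {"slide": [0, 0, -40], "turn": 0}
    - {"slide": [0, 0, -20], "turn": 0}
    - {"slide": [0, 0, 0], "turn": 0}

```text
time_s: 25.98
ee_pos: [0.4154, 0.2062, 0.2751]
ee_rot: [0.686, 0.671, 0.209, -0.187]
wrist_force: [0.3, 0.8, 0.2]
finger_gap: 0.0001
```

```bash
python3 st.py
```

```text
t 25.975 p [0.4154 0.2062 0.2751] F [0.3 0.8 0.2] gap 0.0001 q [-0.099  0.071  1.816  0.589  1.322 -0.245]
toolz [ 0.037  0.537 -0.843] jaw [ 0.999 -0.03   0.025] jaw deg -1.7
```

jog_arm:
  deltas:
    - {"slide": [0, -8, -15], "turn": 0}
    - {"slide": [0, -12, -10], "turn": 0}
    - {"slide": [0, -12, -9], "turn": 0}
    - {"slide": [0, -10, -8], "turn": 0}
    - {"slide": [0, -9, -8], "turn": 0}

```text
time_s: 26.6
ee_pos: [0.4155, 0.155, 0.2303]
ee_rot: [0.685, 0.672, 0.212, -0.185]
wrist_force: [0.3, 2.3, 0.1]
finger_gap: -0.0002
```

```bash
python3 st.py
python3 - <<'E'
from h import *
im,d=shot('side','s9'); cv2.imwrite('pics/s9c.png',cv2.resize(im[60:330,120:420,::-1],None,fx=2.2,fy=2.2))
E
python3 lid.py s9
```

```text
t 26.6 p [0.4155 0.155  0.2303] F [0.3 2.3 0.1] gap -0.0002 q [-0.229  0.105  1.905  0.591  1.282 -0.428]
toolz [ 0.042  0.539 -0.841] jaw [ 0.999 -0.027  0.032] jaw deg -1.6
lid angle 0.835310109386462 off top corr 0.7797837984767071 8663 11923
knob world 0.5798906070886766 0.11594567306575293 0.24268105334794068
```

View pics/s9c.png

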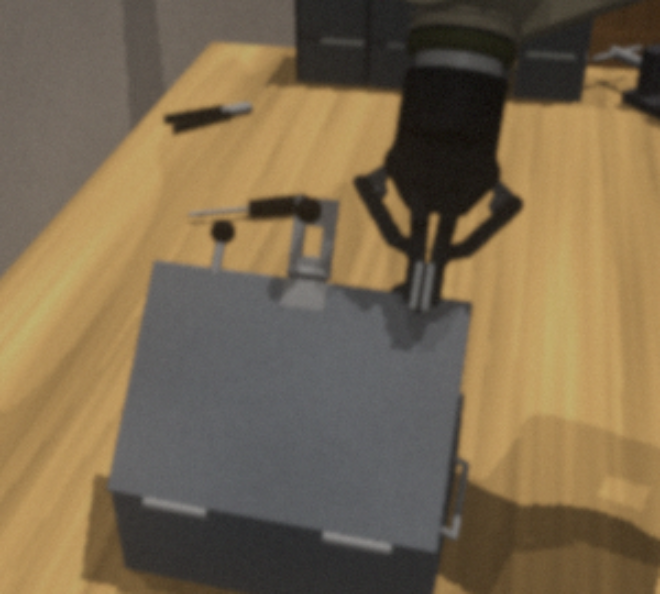

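Fingers push the lid top near (425,300); lid at about 0.77 and closing as modelled.

jog_arm:
  deltas:
    - {"slide": [0, -8, -12], "turn": 0}
    - {"slide": [0, -8, -12], "turn": 0}
    - {"slide": [0, -7, -11], "turn": 0}
    - {"slide": [0, -6, -11], "turn": 0}
    - {"slide": [0, -5, -11], "turn": 0}
    - {"slide": [0, -5, -12], "turn": 0}
    - {"slide": [0, -3, -12], "turn": 0}
    - {"slide": [0, -3, -12], "turn": 0}

```text
time_s: 27.65
ee_pos: [0.4157, 0.1058, 0.1304]
ee_rot: [0.685, 0.672, 0.212, -0.184]
wrist_force: [0.1, 1.9, 0.9]
finger_gap: -0.0001
```

```bash
python3 st.py
```

```text
t 27.65 p [0.4157 0.1058 0.1304] F [0.1 1.9 0.9] gap -0.0001 q [-0.349  0.267  2.023  0.62   1.108 -0.686]
toolz [ 0.043  0.537 -0.842] jaw [ 0.999 -0.028  0.033] jaw deg -1.6
```

jog_arm:
  deltas:
    - {"slide": [0, 0, -8], "turn": 0}
    - {"slide": [0, 0, -6], "turn": 0}
    - {"slide": [0, 0, -4], "turn": 0}
    - {"slide": [0, 0, -3], "turn": 0}

```text
time_s: 28.15
ee_pos: [0.4163, 0.1056, 0.1113]
ee_rot: [0.683, 0.673, 0.213, -0.185]
wrist_force: [-25.7, -21.2, 65.7]
finger_gap: -0.0001
```

```bash
python3 st.py
```

```text
t 28.15 p [0.4163 0.1056 0.1113] F [-25.7 -21.2  65.7] gap -0.0001 q [-0.351  0.307  2.037  0.639  1.067 -0.729]
toolz [ 0.042  0.541 -0.84 ] jaw [ 0.999 -0.025  0.034] jaw deg -1.4
```

Hard contact (66 N), so the lid is shut; back off at once and look.

jog_arm:
  deltas:
    - {"slide": [0, 0, 10], "turn": 0}
    - {"slide": [0, -10, 40], "turn": 0}
    - {"slide": [0, -50, 20], "turn": 0}
    - {"slide": [0, -55, 0], "turn": 0}
    - {"slide": [0, -50, 0], "turn": 0}

```text
time_s: 28.78
ee_pos: [0.4155, -0.0615, 0.1847]
ee_rot: [0.681, 0.676, 0.213, -0.184]
wrist_force: [1.9, -0.0, 0.3]
finger_gap: -0.0
```

```bash
python3 st.py
python3 - <<'E'
from h import *
im,d=shot('side','s10'); cv2.imwrite('pics/s10c.png',cv2.resize(im[60:330,120:420,::-1],None,fx=2.2,fy=2.2))
im,d=shot('top','t10'); cv2.imwrite('pics/t10c.png',cv2.resize(im[130:290,130:290,::-1],None,fx=3.5,fy=3.5))
P=pts('top',d); print('lid z near front',np.median(P[180:210,224:227,2]),'rear',np.median(P[200:250,165:180,2]))
P=pts('side',d) if 0 else None
E
```

```text
t 28.775 p [ 0.4155 -0.0615  0.1847] F [ 1.9 -0.   0.3] gap -0.0 q [-0.703  0.259  1.852  0.459  1.409 -0.859]
toolz [ 0.041  0.539 -0.841] jaw [ 0.999 -0.019  0.037] jaw deg -1.1
lid z near front 0.09603346683740488 rear 0.0962274347617994
```

View pics/s10c.png

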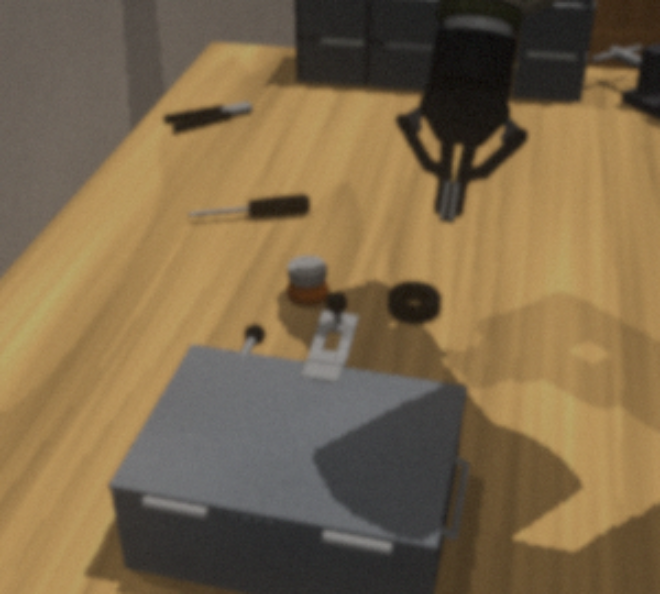

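View pics/t10c.png

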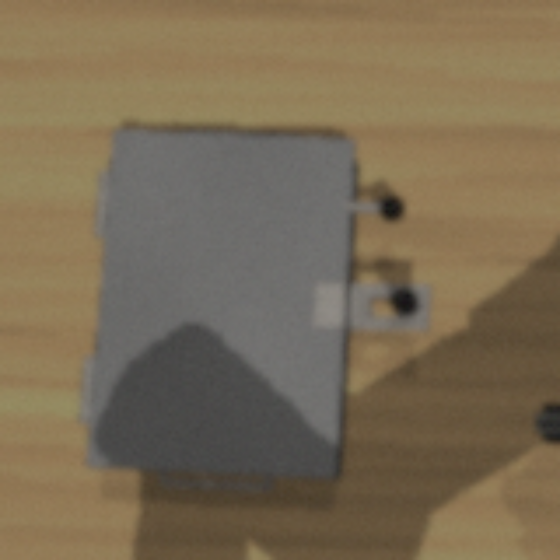

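Lid shut (top surface z = 0.096 front and rear), hasp still up with its knob at crop (403,301); bystanders in place. Locate the hasp knob.

Run:
```python
from h import *
d=np.load('pics/t10.npy');P=pts('top',d)
for v in range(211,222): print(v,[ '%.0f'%(1000*P[v,u,2]) for u in range(236,256)])
m=(P[...,2]>.118)&(P[...,2]<.16); m[:205]=0;m[225:]=0;m[:,:235]=0;m[:,255:]=0
Q=P[m];print(len(Q),np.median(Q,0),Q.max(0))
for tag,cam in (('top0','top'),('t10','top')):
    P=pts(cam,np.load(f'pics/{tag}.npy'))
    for n,(u,v,s,l,h) in dict(tape=(316,240,14,.010,.03),jar=(316,195,14,.03,.06)).items():
        S=P[v-s:v+s,u-s:u+s].reshape(-1,3); S=S[(S[:,2]>l)&(S[:,2]<h)]
        print(tag,n,cv2.minEnclosingCircle(S[:,:2].astype(np.float32)))
```

```text
211 ['98', '100', '102', '98', '100', '103', '101', '99', '105', '105', '105', '104', '109', '104', '104', '110', '107', '-2', '-1', '3']
212 ['98', '99', '98', '104', '100', '97', '102', '104', '103', '134', '131', '102', '104', '110', '107', '108', '107', '-5', '2', '-3']
213 ['98', '101', '98', '97', '100', '102', '100', '136', '139', '142', '138', '135', '137', '107', '107', '106', '108', '-2', '-0', '1']
214 ['98', '96', '96', '98', '102', '101', '134', '140', '143', '144', '136', '138', '135', '107', '107', '105', '113', '2', '1', '3']
215 ['-2', '-3', '1', '-1', '-5', '0', '139', '140', '137', '144', '142', '139', '137', '136', '104', '106', '109', '4', '1', '-2']
216 ['-1', '-2', '-2', '-4', '-3', '3', '138', '141', '141', '139', '142', '142', '134', '135', '111', '105', '110', '-1', '-1', '-1']
217 ['0', '-2', '-3', '1', '-1', '-1', '137', '138', '144', '143', '139', '137', '138', '131', '108', '108', '109', '1', '2', '1']
218 ['79', '1', '-2', '-2', '3', '-1', '132', '134', '140', '146', '142', '138', '135', '109', '105', '103', '109', '1', '-1', '-2']
219 ['69', '1', '-1', '-2', '-4', '0', '-0', '134', '134', '134', '137', '134', '105', '108', '108', '109', '108', '-1', '1', '1']
220 ['100', '95', '98', '100', '99', '100', '103', '99', '107', '103', '103', '106', '110', '105', '106', '107', '106', '1', '-2', '-1']
221 ['97', '100', '99', '104', '104', '102', '99', '103', '104', '108', '104', '109', '107', '107', '109', '107', '106', '-4', '-1', '-3']
51 [0.501648   0.04001403 0.13769652] [0.51275185 0.0480962  0.14607039]
top0 tape ((0.45219212770462036, -0.15098442137241364), 0.029864517971873283)
top0 jar ((0.5757656693458557, -0.15145687758922577), 0.022387390956282616)
t10 tape ((0.47625839710235596, -0.1590951830148697), 0.013121726922690868)
t10 jar ((0.575859546661377, -0.15160569548606873), 0.022156596183776855)
```

jog_arm:
  deltas:
    - {"slide": [30, 15, 10], "turn": 0}
    - {"slide": [30, 20, 0], "turn": 0}
    - {"slide": [25, 20, 0], "turn": 0}
    - {"slide": [0, 10, -10], "turn": 0}
    - {"slide": [0, 0, 0], "turn": 0}

```text
time_s: 29.5
ee_pos: [0.5026, 0.0049, 0.1834]
ee_rot: [0.683, 0.674, 0.213, -0.184]
wrist_force: [-0.3, 0.1, -0.1]
finger_gap: 0.0001
```

```bash
python3 st.py
```

```text
t 29.5 p [0.5026 0.0049 0.1834] F [-0.3  0.1 -0.1] gap 0.0001 q [-0.48   0.38   1.684  0.535  1.356 -0.658]
toolz [ 0.043  0.539 -0.841] jaw [ 0.999 -0.024  0.036] jaw deg -1.4
```

jog_arm:
  deltas:
    - {"slide": [0, 10, -17], "turn": 0}
    - {"slide": [0, 8, -15], "turn": 0}
    - {"slide": [0, -4, -7], "turn": 0}
    - {"slide": [0, -4, -7], "turn": 0}
    - {"slide": [0, -3, -8], "turn": 0}
    - {"slide": [0, -2, -8], "turn": 0}
    - {"slide": [0, -1, -8], "turn": 0}
    - {"slide": [0, 0, -8], "turn": 0}

```text
time_s: 30.5
ee_pos: [0.5014, 0.0019, 0.1041]
ee_rot: [0.685, 0.673, 0.212, -0.18]
wrist_force: [-2.5, -4.4, 0.9]
finger_gap: -0.0001
```

```bash
python3 st.py
python3 - <<'E'
from h import *
im,d=shot('side','s11'); cv2.imwrite('pics/s11c.png',cv2.resize(im[130:300,160:360,::-1],None,fx=3.5,fy=3.5))
E
```

```text
t 30.5 p [0.5014 0.0019 0.1041] F [-2.5 -4.4  0.9] gap -0.0001 q [-0.485  0.493  1.757  0.561  1.191 -0.761]
toolz [ 0.048  0.533 -0.845] jaw [ 0.999 -0.028  0.039] jaw deg -1.6
```

View pics/s11c.png

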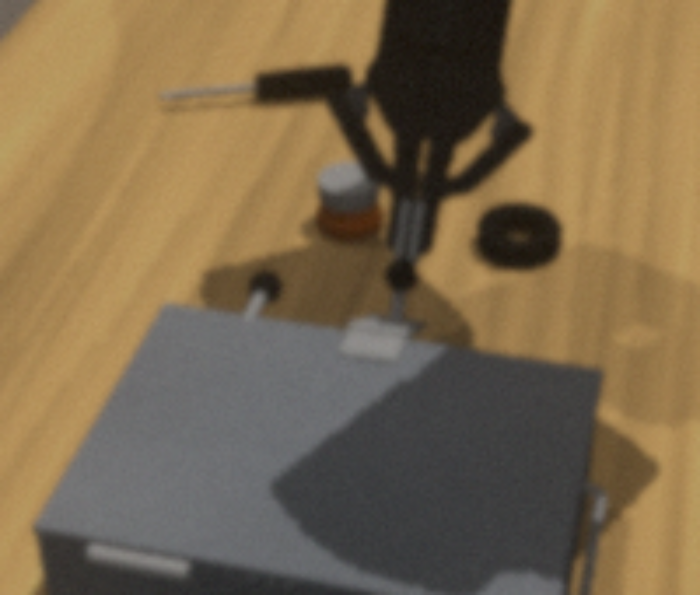

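Fingertips press the hasp knob at crop (400,272); strap now pointing mostly down, jar and tape untouched.

jog_arm:
  deltas:
    - {"slide": [0, 4, -8], "turn": 0}
    - {"slide": [0, 5, -8], "turn": 0}
    - {"slide": [0, 6, -7], "turn": 0}
    - {"slide": [0, 7, -7], "turn": 0}

```text
time_s: 31.05
ee_pos: [0.5016, 0.0118, 0.068]
ee_rot: [0.688, 0.675, 0.204, -0.17]
wrist_force: [0.9, -2.3, -1.4]
finger_gap: 0.0
```

```bash
python3 st.py
python3 - <<'E'
from h import *
im,d=shot('side','s12'); cv2.imwrite('pics/s12c.png',cv2.resize(im[130:300,160:360,::-1],None,fx=3.5,fy=3.5))
E
```

```text
t 31.05 p [0.5016 0.0118 0.068 ] F [ 0.9 -2.3 -1.4] gap 0.0 q [-0.457  0.542  1.788  0.572  1.091 -0.78 ]
toolz [ 0.052  0.51  -0.859] jaw [ 0.999 -0.03   0.042] jaw deg -1.7
```

View pics/s12c.png

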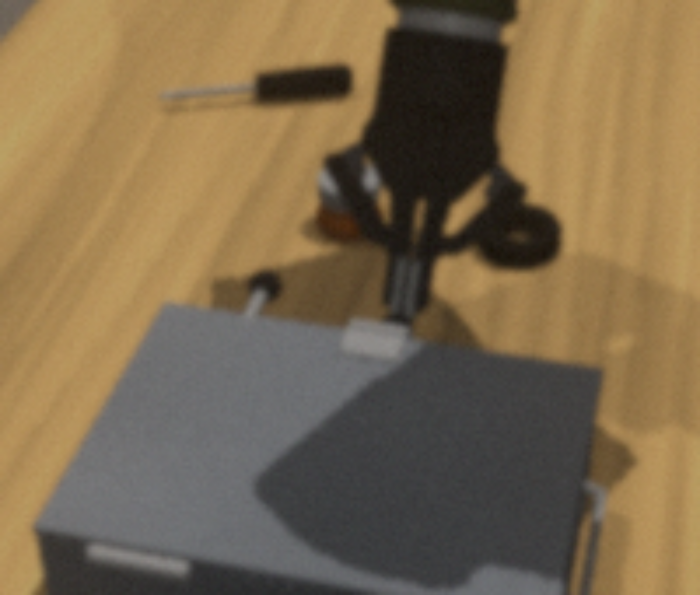

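jog_arm:
  deltas:
    - {"slide": [0, -4, 12], "turn": 0}
    - {"slide": [0, 0, 12], "turn": 0}
    - {"slide": [0, 8, 0], "turn": 0}
    - {"slide": [0, 7, -8], "turn": 0}
    - {"slide": [0, 7, -8], "turn": 0}
    - {"slide": [0, 6, -6], "turn": 0}

```text
time_s: 31.85
ee_pos: [0.5016, 0.0392, 0.0706]
ee_rot: [0.688, 0.675, 0.206, -0.171]
wrist_force: [0.7, -1.4, 1.5]
finger_gap: -0.0002
```

```bash
python3 st.py
```

```text
t 31.85 p [0.5016 0.0392 0.0706] F [ 0.7 -1.4  1.5] gap -0.0002 q [-0.408  0.53   1.803  0.594  1.071 -0.75 ]
toolz [ 0.052  0.513 -0.857] jaw [ 0.999 -0.031  0.043] jaw deg -1.8
```

Near the closed-hasp pose. Press slightly further until the strap bottoms out.

jog_arm:
  deltas:
    - {"slide": [0, 3, -4], "turn": 0}
    - {"slide": [0, 3, -3], "turn": 0}

```text
time_s: 32.1
ee_pos: [0.5027, 0.0433, 0.0658]
ee_rot: [0.687, 0.676, 0.206, -0.169]
wrist_force: [-24.3, -34.4, 52.0]
finger_gap: 0.0001
```

```bash
python3 st.py
```

```text
t 32.1 p [0.5027 0.0433 0.0658] F [-24.3 -34.4  52. ] gap 0.0001 q [-0.398  0.538  1.805  0.6    1.055 -0.753]
toolz [ 0.054  0.511 -0.858] jaw [ 0.999 -0.028  0.046] jaw deg -1.6
```

Hard stop. Retract along the tool axis and move away.

jog_arm:
  deltas:
    - {"slide": [0, -5, 8], "turn": 0}
    - {"slide": [0, -15, 22], "turn": 0}
    - {"slide": [0, -30, 35], "turn": 0}
    - {"slide": [-20, -40, 20], "turn": 0}
    - {"slide": [-30, -40, 0], "turn": 0}
    - {"slide": [-30, -50, 0], "turn": 0}
    - {"slide": [-10, -50, 0], "turn": 0}
    - {"slide": [0, 0, 0], "turn": 0}

```text
time_s: 33.1
ee_pos: [0.4089, -0.1928, 0.1524]
ee_rot: [0.686, 0.677, 0.206, -0.169]
wrist_force: [-0.5, 0.5, -0.0]
finger_gap: -0.0
```

```bash
python3 st.py
python3 - <<'E'
from h import *
im,d=shot('side','s13'); cv2.imwrite('pics/s13c.png',cv2.resize(im[130:300,160:360,::-1],None,fx=3.5,fy=3.5))
im,d=shot('top','t13'); cv2.imwrite('pics/t13c.png',cv2.resize(im[130:290,130:290,::-1],None,fx=3.5,fy=3.5))
P=pts('top',d); print('lid z front',np.median(P[180:205,224:227,2]))
m=(P[...,2]>.02)&(P[...,2]<.075); m[:211]=0;m[226:]=0;m[:,:236]=0;m[:,252:]=0
Q=P[m];print(len(Q),np.median(Q,0),Q.max(0))
Z0=np.load('pics/top0P.npy')
for v in range(212,224): print([ '%.0f'%(1000*P[v,u,2]) for u in range(230,250)])
E
```

```text
t 33.1 p [ 0.4089 -0.1928  0.1524] F [-0.5  0.5 -0. ] gap -0.0 q [-0.905  0.414  1.715  0.369  1.429 -1.021]
toolz [ 0.053  0.511 -0.858] jaw [ 0.999 -0.027  0.046] jaw deg -1.5
lid z front 0.09641511915281287
54 [0.50311948 0.05204074 0.0513665 ] [0.5125759  0.0685659  0.07487149]
['96', '98', '95', '-0', '-0', '-5', '-0', '-2', '-3', '1', '-1', '0', '1', '2', '1228', '-1', '-1', '-1', '2', '-2']
['100', '97', '99', '51', '-3', '-3', '2', '0', '-3', '-3', '-5', '4', '-1', '1', '-0', '-4', '1', '-2', '-2', '-3']
['98', '94', '96', '46', '0', '3', '-3', '-1', '1', '0', '-1', '4', '0', '-0', '1', '-1', '-2', '-3', '-3', '0']
['96', '97', '95', '47', '2', '-1', '-0', '-3', '-4', '1', '-5', '1', '-1', '0', '-2', '-3', '4', '-0', '-2', '-1']
['98', '94', '94', '44', '-2', '-1', '0', '4', '-2', '2', '1', '-1', '47', '51', '-1', '2', '-1', '0', '3', '0']
['99', '98', '96', '77', '79', '78', '-1', '-2', '-0', '1', '49', '52', '56', '50', '51', '48', '3', '-1', '-0', '0']
['94', '97', '95', '79', '78', '81', '75', '49', '47', '45', '49', '56', '56', '55', '51', '54', '-3', '-2', '-2', '0']
['95', '95', '93', '72', '65', '62', '75', '53', '50', '51', '54', '54', '57', '56', '60', '48', '47', '-0', '-2', '1']
['97', '94', '94', '47', '47', '54', '47', '43', '50', '51', '55', '56', '57', '55', '58', '52', '48', '2', '-1', '-0']
['97', '100', '93', '-3', '-2', '4', '-4', '-1', '-1', '2', '50', '53', '51', '51', '57', '48', '-1', '-4', '-3', '-1']
['96', '97', '93', '-1', '1', '-3', '-2', '1', '3', '-2', '47', '48', '54', '52', '49', '47', '2', '-3', '2', '2']
['98', '98', '97', '-0', '-1', '-1', '0', '3', '-2', '-1', '1', '-2', '51', '50', '-2', '-2', '1', '-1', '-1', '2']
```

View pics/t13c.png

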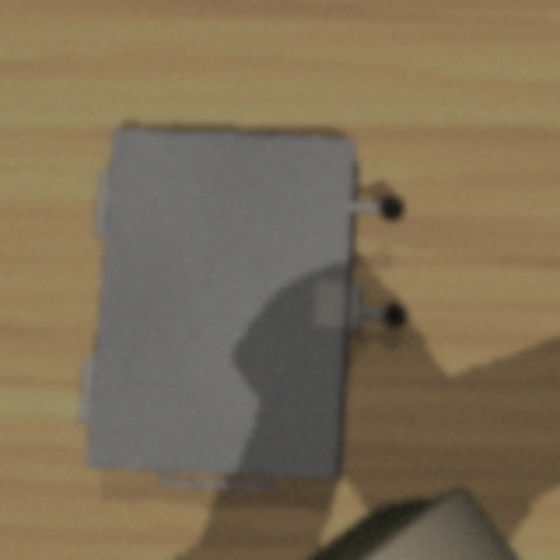

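View pics/s13c.png

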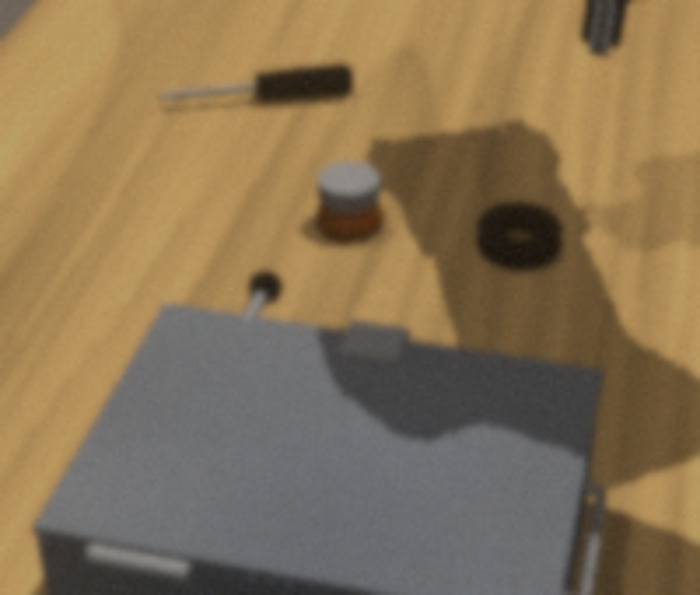

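The hasp knob reads (0.503, 0.052), the same as at the start. The staple shows through the slot at z ≈ 0.078, the lid is at 0.096, and the bystanders are in place. Handing in.

```bash
python3 -c "
from cell import r
print(r.job_done()); print(r.read_state()['time_s'])"
```

```text
the job is handed in; nothing more can be done
None
the job is handed in; nothing more can be done
```

The spool is standing in the rear compartment, the lid is shut and the hasp is back over its staple. I handed the job in at about 33 s of the 72 s allowed. No verdict was reported, so this rests on my own measurements.

**What I did**
- **Hasp:** I gripped its knob and swung it up to about 1.85 rad with the lid shut.
- **Lid:** I raised it by its knob to about 0.72 rad, where the grip slipped off. I then pushed its front edge with closed fingers to the stop, measured at about 1.05 rad.
- **Spool:** The raised lid blocks a straight-down tool. I tilted the tool about 34° by repeatedly commanding slides past the arm's reach, then picked the spool up and set it on the bay floor.
- **Closing:** I pushed the lid shut from above and pressed the hasp down with the fingertips.

**What the last checks showed**
- **Spool, seen before the lid was shut:** Its top was at z ≈ 53 mm, so it stood upright, about 4 mm ahead of the bay's centre line. It could not be seen after that.
- **Lid and hasp:** The lid's top surface is at 96 mm, as at the start. The hasp knob is within about 2 mm of its starting position, with the staple showing through the slot.
- **Bystanders:** The jar measured in place with the lid shut. The tape roll and screwdriver I judged only from the pictures; a late tape reading disagreed by about 25 mm, probably because the arm partly hid the roll.

**Doubtful points**
- **Joint 3:** It read 0.187–0.189 during the tilting, against a stated limit of 0.19.
- **Wrist force:** It reached about 75 N shutting the lid and about 67 N closing the hasp, under the 120 N limit. The fingertips made those contacts.

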